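Torque the union nut of a pressure cell with a break-over wrench

ROBOT

A 6-joint arm with a two-finger parallel gripper is mounted at the origin on a cart in front of the work surface, level with it; the furniture and walls round the work are solid. World frame = base frame: x ahead of the robot, y to its left, z up, the work surface at z = 0. Lengths are in m, angles in rad, forces in N, time in s.
With the tool pointing down it reaches from about 0.375 to 0.9 m from the base axis. Payload 3.1 kg.
Tool frame: the origin (TCP) lies on the centre line of the jaws, within the pads' length; the fingertips stand 25 mm ahead of it and the grasp point (between the pads) lies 6 mm ahead of it; x points along the fingers, y is the direction in which the jaws open and shut, and the axes are right-handed (so a half turn about x gives the same grasp; the last joint's range is limited). The gripper opens to 87 mm and grips with 3 to 60 N. Pads are 19 mm wide; open, the fingers measure 117 mm over their backs; the gripper's body (75 mm by 190 mm) begins 51 mm behind the grasp point.
Start: joints at [-1.5, 0.527, 1.433, -0, 1.181, -0.178], TCP at [0.155, -0.606, 0.248] pointing down, gripper open.
Joint ranges: [-3.08, 3.08], [-0.75, 2.2], [0.22, 2.44], [-1.43, 4.57], [0, 2.65], [-2.85, 2.85]. Speed limits (rad/s): [2.79, 2.79, 3.14, 3.14, 3.14, 3.14].

INTERFACE

Orientations are given as a unit quaternion [x, y, z, w].
In Python, from rig import robot gives the robot as it stands. The module is installed in compiled form; this text tells all that it offers.
- The arm moves only by the tool move_arm, never from a script. Its argument "commands" is a list of rows, each a list of 5 numbers: the gripper's target within -1 to 1 (shut at 1, half-way at 0, fully open at -1), then the shift along the tool's x, y, z in mm, then the turn about the tool's x in degrees. A call has 1 to 8 rows; each row is the pose to reach, as a shift and turn from the pose commanded when the call began, along the tool's axes at that moment; what a row does not reach only later rows make up. A row lasts 1/12 s, in which the tool goes at most 41.7 mm and 7.16 degrees, less where a joint would pass 70% of its speed; a pose out of reach is approached as far as the arm can. A call with a gripper value outside its range is refused whole. The fingers move at their own pace and stop on an object; "newtons" is the grip in N (left out, the last holds). Time passes only in rows, so rows that repeat a pose let the fingers close. It gives the time, the measured TCP pose, the force and the opening at its end, in the units of the state.
- robot.get_obs(): the state, without advancing time (a new reading comes with each control period).
- robot.camera(name): name is "side" or "top"; returns a dict with "image" (400x640x3 uint8, red, green, blue), "fx", "fy", "cx", "cy" (pixels), "xyz" and "rotation" of the camera in the world. Camera axes: x right, y down, z forward; pixel columns grow to the right and rows downward; lengths in m; the calibration is good to about 2 mm. A picture is of the moment at which its call begins. There is no depth.
- robot.hand_in(): hands the job in, once; it reports no verdict.
Trained networks look in a picture, given as the dict that the camera call returned (one of the last four; its "shot" number tells which), for a name from the list of things; names that differ only in an ending like _2 or _b are one class to them, and where a whole thing is asked for, a point or a joint stands for the part that bears it (a point fixed in the world has none). Each returns a list of dicts, best first, with "p" (0 to 1); they miss things now and then, are a little off and sometimes report something else, mostly with a low value. They report only what shows in the picture. A call takes as long as a camera call.
- robot.regions_of(picture, name): "pixels" (400x640 bool, what is visible of it) and "bbox" ([left, top, right, bottom] in pixels, round what is visible of it).
The state is a dict: "time": time; "q": joint angles; "joint_velocities": joint speeds; "joint_torque": joint torques, N m; "position": TCP position; "tool_rot": TCP orientation; "ft_force": force on the tool from outside, world axes, zero at the start; "moment": the same for the moment, N m; "grip_width": finger opening in m.
Only numpy, scipy, OpenCV 4.12 (cv2) and the standard library are available. Lean on these libraries where they do the work, as an engineer would, in place of code of your own. Each camera call takes 0.05 s, during which the arm holds its last target.

TASK

Take the break-over wrench from its rest, slip its open jaw over the flats of the brass nut on the sloping port and tighten the nut clockwise until the wrench handle clearly breaks over at its hinge, stopping well before the hinge is bent to its end stop. Then ease the handle straight, draw the wrench off without loosening the nut, and lay it back in its rest as it was; leave the other things on the bench where they stand.

Things in the scene. Friction and masses are not known exactly. Their poses are not given: they have to be found in the camera images.
- wrench_grip (a point): break-over wrench, 220 mm long: centre (half-way up) of its black rubber handle, a straight bar 130 mm long, 20 mm wide, 22 mm high. x runs along the handle towards the jaw, z is the upper face as it lies in the rest
- wrench: the whole wrench, about 0.23 kg, origin and axes as wrench_grip. A hinge (axis z) 98 mm along x joins the handle to the steel head with the jaw
- jaw (a point): centre of the wrench's open jaw, on the head, 34 mm beyond the hinge, 132 mm from wrench_grip when straight; x out of the open end, z as the handle's z. Gap between the prongs 35 mm, flared at the tips; prongs 10 mm thick, reaching 21 mm ahead of this point; back wall of the gap 20 mm behind it; head 54 mm wide
- wrench_head (a joint): bend of the wrench at its hinge, rad: 0 straight, held by a spring. It gives when the handle is turned clockwise (seen from its z side) on a head that is held: about 0.7 N m at the hinge (7 N across mid-handle), then little more, up to a hard stop at 0.5. Springs straight when eased. While it bends the handle swings about the hinge, not about the nut
- nut_flats (a point): brass nut on the steel cell's sloping port: centre of its two wrench flats, on its axis, half-way up. z is the axis, pointing out, leaning 28 deg from vertical roughly to the robot. Flats parallel to x, facing +y and -y, 32 mm apart, 36 mm long, 16 mm high; the jaw slides on along x from either end; there is room for a handle pointing to the robot's left
- nut_mark (a point): point on the nut's rim, 20 mm from the axis along its x, that shows its turning. Clockwise (seen from outside) tightens, with light friction (0.12 N m), until the nut stops dead, home, some 20 to 50 deg on: how far is not known beforehand. It stays where it is left. Below the flats: a collar 47 mm across; above: a stub 16 mm across, ending 26 mm above nut_flats
- cell: the fixed pressure cell that carries the nut: base plate 150 x 110 mm, a steel cylinder 66 mm across leaning out of it, gauge on the right-hand side; origin on the worktop, x away from the robot. The nut is about 125 mm above the worktop
- rest_mid (a point): grey fixed wrench rest, 140 x 56 mm: where the handle's centre lies, 45 mm above the worktop; x along the handle, towards the jaw. Two notched saddles 12 mm long, at 55 mm either side along x, carry the handle's underside at 34 mm; notches 25 mm wide at the bottom, wider above, walls end 48 mm above the worktop. The handle is free for 98 mm between them
- beaker: empty glass beaker, 62 mm across, 81 mm high; bystander, origin under its centre
- timer: flat white timer, 62 x 66 x 18 mm; bystander, origin under its centre
- vial_0: glass vial with black cap, 27 mm across, 60 mm high; bystander, origin under its centre
- marker_black: black-capped marker lying down, 138 x 17 x 19 mm; bystander, origin under its centre
- usb_stick: red USB stick, 54 x 18 x 8 mm; bystander, origin under its centre

How it is judged:
On the way, in this order (a step that is already met when the one before it is completed fails the run):
1. the jaw is on the nut, square to it (distance between jaw and nut_flats below 0.012 m and angle between the z axis of jaw and the z axis of nut_flats, either way round below 0.2 rad), for 0.1 s.
2. the nut has been turned home and the wrench has broken over on it (hinge bent by more than 0.1 rad) (distance between jaw and nut_flats below 0.012 m and distance of nut_mark from where it was at the start of the episode above 0.006 m and value of joint wrench_head above 0.1 rad), for 0.1 s.
3. the wrench, straight again, is off the nut (distance between jaw and nut_flats above 0.045 m and distance of nut_mark from where it was at the start of the episode above 0.006 m and value of joint wrench_head below 0.06 rad), for 0.1 s.
At the end, for the whole second after the job is handed in: The wrench lies at rest in the saddles of its rest, straight (hinge under 0.06 rad), same face up, its handle within 20 mm of the rest's middle and within 0.15 rad of its length, and the nut is left tightened (its rim mark still at least 6 mm from where it started) (distance between wrench_grip and rest_mid below 0.02 m and angle between the x axis of wrench_grip and the x axis of rest_mid, either way round below 0.15 rad and angle between wrench_grip's own z axis and vertical below 0.2 rad and value of joint wrench_head below 0.06 rad and linear speed of wrench below 0.03 m/s and distance of nut_mark from where it was at the start of the episode above 0.006 m); the robot touches nothing.
It fails at once if the wrench hinge was bent almost to its end stop (over 0.42 rad): over-torqued (value of joint wrench_head above 0.42 rad).
It fails at once if a bystander was pushed more than 40 mm (distance of any of beaker, timer, vial_0, marker_black, usb_stick from where it was at the start of the episode above 0.04 m).
It fails at once if a bystander was knocked over (angle between any of beaker, vial_0's own z axis and vertical above 0.5 rad).
It also fails if it takes over 67 s, if anything falls off the work surface, if the arm or the gripper's body presses on something with over 40 N, if the wrist force passes 120 N, or if a joint passes its speed limit or range.

## Working session

There is one attempt and no reset: what is moved stays moved. The work goes in short steps, Python scripts to look and compute and a tool call to move; the robot and the scene stay as the last step left them, time stands still between calls to the robot, and variables do not carry over. Pictures are saved under pics/ and viewed, and the job is handed in when it is done.

Besides the shell and the picture viewer there is one more tool, called in YAML: its name, and indented under it one key for each argument. move_arm: Moves the arm, as the interface text tells. Its arguments: {"type":"object","properties":{"commands":{"type":"array","items":{"type":"array","items":{"type":"number"}}},"newtons":{"type":"number"}},"required":["commands"]}

```bash
mkdir -p pics; ls; python3 - <<'E'
from rig import robot
import cv2,numpy as np
o=robot.get_obs()
for k,v in o.items(): print(k,np.round(v,4))
for n in ["side","top"]:
    c=robot.camera(n)
    print(n,c["fx"],c["fy"],c["cx"],c["cy"],c["xyz"],np.round(c["rotation"],4).tolist(),c["shot"])
    cv2.imwrite(f"pics/{n}0.png",c["image"][:,:,::-1])
    for t in ["wrench","wrench_grip","cell","nut_flats","rest_mid","jaw","beaker","timer","vial_0","marker_black","usb_stick"]:
        r=robot.regions_of(c,t)
        print(t,[(round(float(a["p"]),2),np.round(a["bbox"]).tolist()) for a in r[:2]])
print(robot.get_obs()["time"])
E
```

```text
pics
time 0.0
q [-1.4995  0.5285  1.4339 -0.      1.1814 -0.1785]
joint_velocities [-0.0013  0.0013 -0.0008 -0.0013 -0.0028 -0.0016]
joint_torque [ 6.00000e-04 -4.40034e+01 -1.76592e+01  6.32000e-02  5.81000e-02
 -2.00000e-04]
position [ 0.1545 -0.6049  0.2466]
tool_rot [ 0.7016  0.0889 -0.7016  0.0873]
ft_force [-0.2238  1.455  -0.1719]
moment [ 0.0086  0.0115 -0.0352]
grip_width 0.0872
side 394.4137675033137 394.4137675033137 320.44315187712516 197.82666775433654 [0.03686856 0.36827262 0.80593927] [-0.5571, 0.7621, -0.2711, 0.1881] 1
wrench [(0.7, [270.0, 224.0, 312.0, 304.0])]
wrench_grip [(0.63, [270.0, 218.0, 313.0, 304.0])]
cell [(0.75, [356.0, 149.0, 415.0, 206.0])]
nut_flats [(0.78, [382.0, 150.0, 404.0, 168.0])]
rest_mid [(0.56, [278.0, 246.0, 323.0, 316.0])]
jaw [(0.59, [269.0, 226.0, 296.0, 242.0])]
beaker [(0.74, [338.0, 114.0, 366.0, 151.0]), (0.61, [385.0, 152.0, 406.0, 173.0])]
timer [(0.85, [334.0, 242.0, 365.0, 274.0]), (0.53, [340.0, 118.0, 365.0, 150.0])]
vial_0 [(0.72, [244.0, 333.0, 257.0, 352.0]), (0.4, [384.0, 155.0, 404.0, 172.0])]
marker_black [(0.66, [368.0,
[... 232 characters left out ...]
, 0.7063, -0.0449, 0.0458] 2
wrench [(0.79, [270.0, 191.0, 292.0, 273.0])]
wrench_grip [(0.71, [270.0, 192.0, 293.0, 279.0])]
cell [(0.74, [371.0, 135.0, 433.0, 194.0])]
nut_flats [(0.57, [394.0, 162.0, 411.0, 180.0])]
rest_mid [(0.94, [274.0, 221.0, 300.0, 275.0])]
jaw [(0.75, [271.0, 197.0, 293.0, 213.0])]
beaker [(0.97, [371.0, 88.0, 400.0, 119.0])]
timer [(0.97, [323.0, 222.0, 346.0, 246.0]), (0.36, [370.0, 88.0, 401.0, 121.0])]
vial_0 [(0.66, [228.0, 282.0, 242.0, 297.0]), (0.47, [274.0, 220.0, 303.0, 273.0])]
marker_black [(0.66, [304.0, 272.0, 320.0, 289.0]), (0.63, [329.0, 246.0, 358.0, 295.0])]
usb_stick [(0.74, [228.0, 283.0, 241.0, 297.0]), (0.7, [303.0, 270.0, 321.0, 289.0])]
1.2
```

```bash
python3 - <<'E'
import cv2
a=cv2.imread("pics/side0.png"); cv2.imwrite("pics/side0b.png",cv2.resize(a[100:360,230:430],None,fx=3,fy=3,interpolation=cv2.INTER_CUBIC)[:, :][:600*2])
b=cv2.imread("pics/top0.png"); cv2.imwrite("pics/top0b.png",cv2.resize(b[80:310,220:450],None,fx=2.6,fy=2.6,interpolation=cv2.INTER_CUBIC))
c=cv2.resize(a[100:300,250:430],None,fx=3,fy=3,interpolation=cv2.INTER_CUBIC);cv2.imwrite("pics/side0b.png",c)
E
```

```text
(no output)
```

View pics/side0.png

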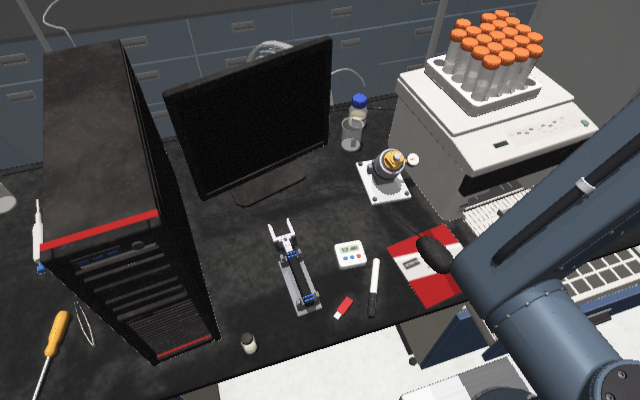

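View pics/side0b.png

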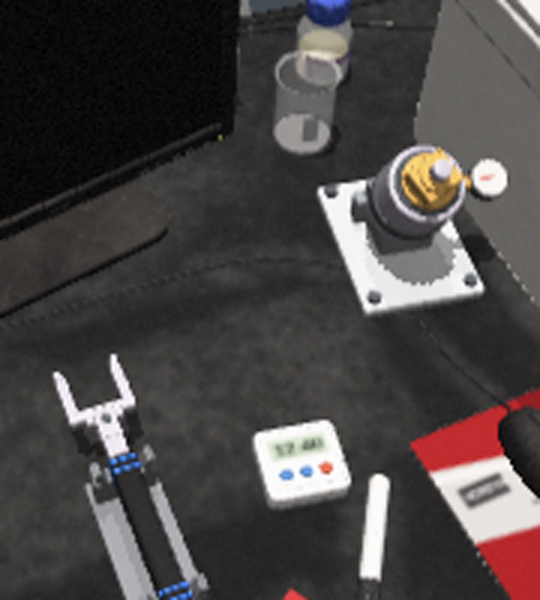

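View pics/top0b.png

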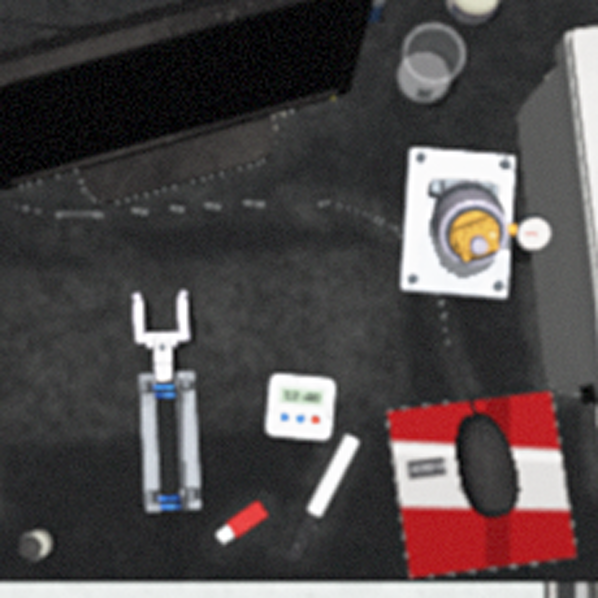

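```bash
cat > h.py <<'E'
import numpy as np
from scipy.spatial.transform import Rotation as R
CAM={"side":(394.4137675,320.44315,197.82667,np.array([0.03686856,0.36827262,0.80593927]),None),
"top":(479.838555,316.160815,192.887543,np.array([0.40889135,0.19340968,1.28485966]),None)}
def setq(n,q):
    a=list(CAM[n]);a[4]=R.from_quat(q).as_matrix();CAM[n]=tuple(a)
setq("side",[-0.5571,0.7621,-0.2711,0.1881]);setq("top",[-0.705,0.7063,-0.0449,0.0458])
def ray(n,u,v):
    f,cx,cy,p,M=CAM[n]
    d=M@np.array([(u-cx)/f,(v-cy)/f,1]);return p,d/np.linalg.norm(d)
def onz(n,u,v,z):
    p,d=ray(n,u,v);return p+d*(z-p[2])/d[2]
def proj(n,X):
    f,cx,cy,p,M=CAM[n]
    c=(np.atleast_2d(X)-p)@M
    return np.c_[f*c[:,0]/c[:,2]+cx,f*c[:,1]/c[:,2]+cy]
def tri(us,ut):
    A=[];b=[]
    A=np.zeros((3,3));b=np.zeros(3)
    rs=[]
    for n,u in (("side",us),("top",ut)):
        p,d=ray(n,*u);P=np.eye(3)-np.outer(d,d);A+=P;b+=P@p;rs.append((p,P))
    X=np.linalg.solve(A,b);return X,[np.linalg.norm(P@(X-p)) for p,P in rs]
E
python3 - <<'E'
from h import *
import cv2
t=lambda u,v:(220+u/2.6,80+v/2.6)
s=lambda u,v:(250+u/3,100+v/3)
for q in [(140,373),(195,372),(202,510),(145,513)]: print("rest",onz("top",*t(*q),0.03).round(4))
for q in [(409,147),(517,155),(509,298),(402,292)]: print("plate",onz("top",*t(*q),0.01).round(4))
for q in [(320,187),(443,178),(483,293),(368,313)]: print("plateS",onz("side",*s(*q),0.01).round(4))
for q in [(137,293),(184,293)]: print("tip",onz("top",*t(*q),0.047).round(4))
for q in [(57,375),(113,356)]: print("tipS",onz("side",*s(*q),0.047).round(4))
print("stub",tri(s(441,170),t(481,246)))
a=cv2.imread("pics/side0.png")
cv2.imwrite("pics/sn.png",cv2.resize(a[135:215,350:425],None,fx=7,fy=7,interpolation=cv2.INTER_CUBIC))
b=cv2.imread("pics/top0.png")
cv2.imwrite("pics/tn.png",cv2.resize(b[130:200,365:440],None,fx=8,fy=8,interpolation=cv2.INTER_CUBIC))
cv2.imwrite("pics/tw.png",cv2.resize(b[185:285,250:320],None,fx=6,fy=6,interpolation=cv2.INTER_CUBIC))
E
```

```text
rest [0.4904 0.3057 0.03  ]
rest [0.4913 0.2504 0.03  ]
rest [0.3544 0.2429 0.03  ]
rest [0.3516 0.2994 0.03  ]
plate [0.7276 0.0283 0.01  ]
plate [ 0.7188 -0.0844  0.01  ]
plate [ 0.5683 -0.0717  0.01  ]
plate [0.5747 0.0383 0.01  ]
plateS [0.7261 0.0258 0.01  ]
plateS [ 0.7029 -0.0887  0.01  ]
plateS [ 0.5667 -0.0633  0.01  ]
plateS [0.5761 0.0403 0.01  ]
tip [0.5694 0.3079 0.047 ]
tip [0.5693 0.2609 0.047 ]
tipS [0.5667 0.3099 0.047 ]
tipS [0.5713 0.2639 0.047 ]
stub (array([ 0.60179437, -0.01823761,  0.13991471]), [np.float64(0.0020901958729010396), np.float64(0.002090195872901007)])
```

View pics/sn.png

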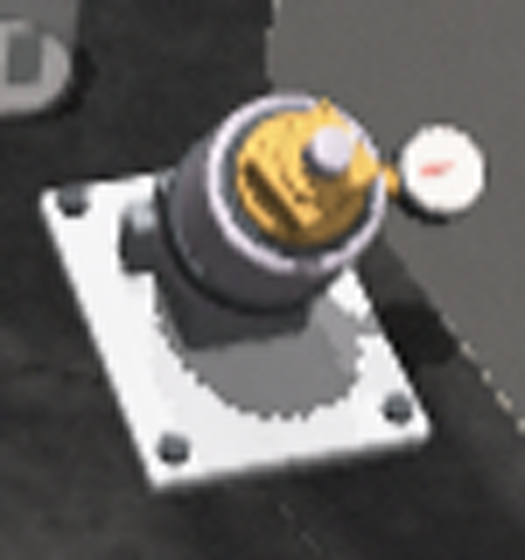

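View pics/tn.png

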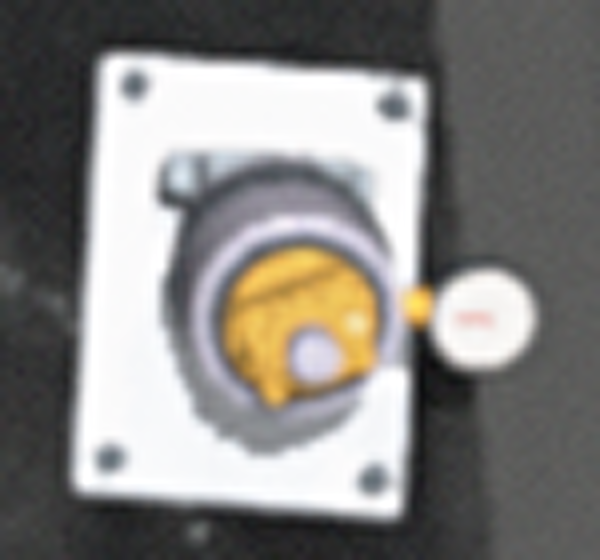

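View pics/tw.png

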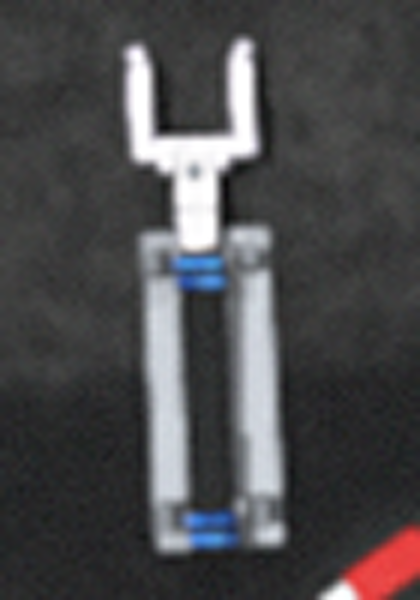

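move_arm:
  commands:
    - [-1,-40,0,0,0]
    - [-1,-80,0,0,0]
    - [-1,-120,0,0,0]
    - [-1,-160,0,0,0]
    - [-1,-200,0,0,0]
    - [-1,-240,0,0,0]
    - [-1,-280,0,0,0]
    - [-1,-320,0,0,0]

```text
time: 1.87
position: [0.1545, -0.6049, 0.5699]
tool_rot: [0.702, 0.088, -0.702, 0.088]
ft_force: [0.0, 0.3, -1.2]
grip_width: 0.0868
```

```bash
cat > st.py <<'E'
from h import *
from rig import robot
o=robot.get_obs()
M=R.from_quat(o["tool_rot"]).as_matrix()
print("t",round(o["time"],2),"q",np.round(o["q"],3),"p",np.round(o["position"],4))
print("tx",M[:,0].round(3),"ty",M[:,1].round(3),"tz",M[:,2].round(3),"F",np.round(o["ft_force"],1),"w",round(o["grip_width"],4))
E
python3 st.py
```

```text
t 1.87 q [-1.499  0.36   0.864  0.     1.917 -0.179] p [ 0.1545 -0.6049  0.5699]
tx [ 0.    -0.001 -1.   ] ty [ 0.247 -0.969  0.001] tz [-0.969 -0.247  0.   ] F [ 0.   0.3 -1.2] w 0.0868
```

move_arm:
  commands:
    - [-1,-40,0,0,0]
    - [-1,-80,0,0,0]
    - [-1,-120,0,0,0]
    - [-1,-160,0,0,0]
    - [-1,-200,0,0,0]
    - [-1,-240,0,0,0]
    - [-1,-280,0,0,0]
    - [-1,-320,0,0,0]

```text
time: 2.53
position: [0.1425, -0.5581, 0.7816]
tool_rot: [0.702, 0.08, -0.701, 0.096]
ft_force: [1.1, 0.3, 0.5]
grip_width: 0.0869
```

```bash
python3 st.py
```

```text
t 2.53 q [-1.516  0.413  0.218  0.006  2.489 -0.191] p [ 0.1425 -0.5581  0.7816]
tx [ 0.005 -0.022 -1.   ] ty [ 0.247 -0.969  0.022] tz [-0.969 -0.247  0.001] F [1.1 0.3 0.5] w 0.0869
```

move_arm:
  commands:
    - [-1,0,0,0,0]
    - [-1,0,0,0,0]

```text
time: 2.7
position: [0.1427, -0.5584, 0.7815]
tool_rot: [0.702, 0.08, -0.701, 0.096]
ft_force: [0.0, 0.6, -0.3]
grip_width: 0.0871
```

```bash
python3 st.py
```

```text
t 2.7 q [-1.516  0.412  0.218  0.006  2.488 -0.19 ] p [ 0.1427 -0.5584  0.7815]
tx [ 0.005 -0.023 -1.   ] ty [ 0.247 -0.969  0.023] tz [-0.969 -0.247  0.001] F [ 0.   0.6 -0.3] w 0.0871
```

```bash
python3 - <<'E'
from h import *
s=lambda u,v:(350+u/7,135+v/7)
t=lambda u,v:(365+u/8,130+v/8)
w=lambda u,v:(250+u/6,185+v/6)
A,r=tri(s(330,150),t(315,352));print("stub",A,r)
B,r=tri(s(296,182),t(296,314));print("ring",B,r)
d=A-B;print(np.linalg.norm(d),d/np.linalg.norm(d),np.degrees(np.arctan2(np.hypot(d[0],d[1]),d[2])),np.arctan2(d[1],-d[0]))
for nm,q,z in [("front band",(199,272),.056),("rear band",(211,530),.056),("tips",(191,45),.050),("neck",(195,135),.05)]: print(nm,onz("top",*w(*q),z))
E
```

```text
stub [ 0.60272063 -0.01773228  0.14012496] [np.float64(0.000948363336439153), np.float64(0.0009483633364390596)]
ring [ 0.6201645  -0.01849744  0.1070455 ] [np.float64(0.0006625015188525069), np.float64(0.0006625015188523941)]
0.037404873141023455 [-0.46635285  0.02045593  0.88436224] 27.82685978600197 0.04383552332861429
front band [0.47112847 0.27936351 0.056     ]
rear band [0.36261514 0.27354262 0.056     ]
tips [0.56945874 0.28393498 0.05      ]
neck [0.5303551  0.28192198 0.05      ]
```

```bash
cat > ov.py <<'E'
from h import *
import cv2
def frame(n,ang):
    n=n/np.linalg.norm(n); y0=np.array([0,1,0.]);y0-=y0@n*n;y0/=np.linalg.norm(y0)
    x0=np.cross(y0,n) # roughly +x? 
    # x = -world y roughly rotated by ang about n
    x=-y0*np.cos(ang)+np.cross(n,-y0)*np.sin(ang)
    return np.c_[x,np.cross(n,x),n]
def circ(P,M,r,h,k=60):
    a=np.linspace(0,2*np.pi,k);return P+(M@np.c_[r*np.cos(a),r*np.sin(a),h+0*a].T).T
def rect(P,M,a,b,h):
    return P+(M@np.array([[a,b,h],[-a,b,h],[-a,-b,h],[a,-b,h],[a,b,h]]).T).T
def draw(img,name,org,sc,pts,col):
    p=(proj(name,pts)-org+0.5)*sc-0.5
    cv2.polylines(img,[np.round(p*8).astype(int).reshape(-1,1,2)],False,col,1,cv2.LINE_AA,3)
E
cat > nutov.py <<'E'
from ov import *
import sys
P=np.array([.6149,-.0185,.1171]);n=np.array([-.468,.028,.883])
outs=[]
for name,f,org,sc in (("side","pics/side0.png",(372,140),12),("top","pics/top0.png",(385,150),12)):
    im=cv2.imread(f)[org[1]:org[1]+40,org[0]:org[0]+40]
    im=cv2.resize(im,None,fx=sc,fy=sc,interpolation=cv2.INTER_CUBIC)
    row=[]
    ang=np.radians(float(sys.argv[1]))
    M=frame(n,ang);c=im.copy()
    draw(c,name,org,sc,circ(P,M,.033,-.0115),(255,0,255))
    draw(c,name,org,sc,rect(P,M,.018,.016,.008),(0,255,0))
    draw(c,name,org,sc,rect(P,M,.018,.016,-.008),(255,255,0))
    draw(c,name,org,sc,circ(P,M,.008,.026),(0,0,255))
    draw(c,name,org,sc,circ(P,M,.002,.008)+M[:,0]*.02,(255,0,0))
    outs.append(np.vstack([c]))
o=np.hstack(outs);o=cv2.resize(o,None,fx=.83,fy=.83,interpolation=cv2.INTER_AREA);cv2.imwrite(sys.argv[2],o)
im=np.hstack([cv2.resize(cv2.imread(f)[org[1]:org[1]+40,org[0]:org[0]+40],None,fx=10,fy=10,interpolation=cv2.INTER_CUBIC) for f,org in (("pics/side0.png",(372,140)),("pics/top0.png",(385,150)))])
cv2.imwrite("pics/nraw.png",im)
E
python3 nutov.py 10 pics/n10.png
```

```text
(no output)
```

View pics/n10.png

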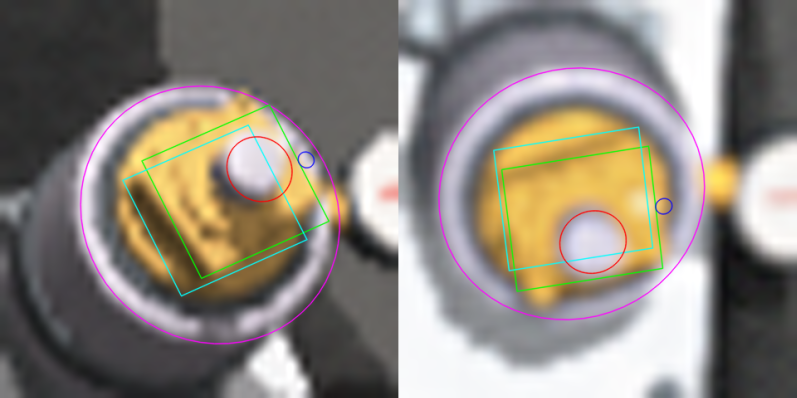

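View pics/nraw.png

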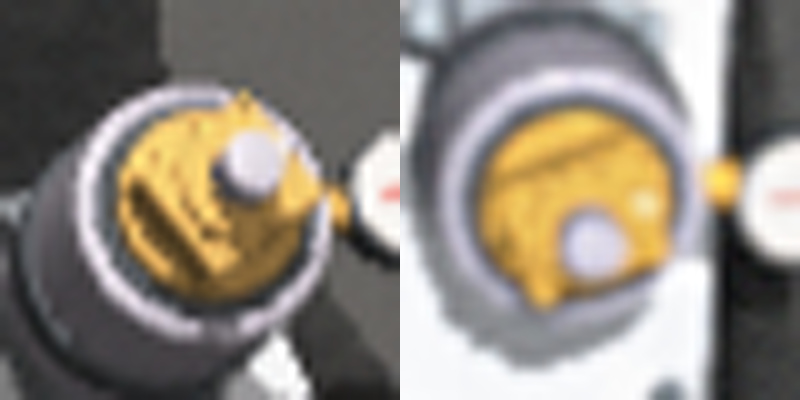

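```bash
python3 nutov.py 20 pics/n20.png
```

```text
(no output)
```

View pics/n20.png

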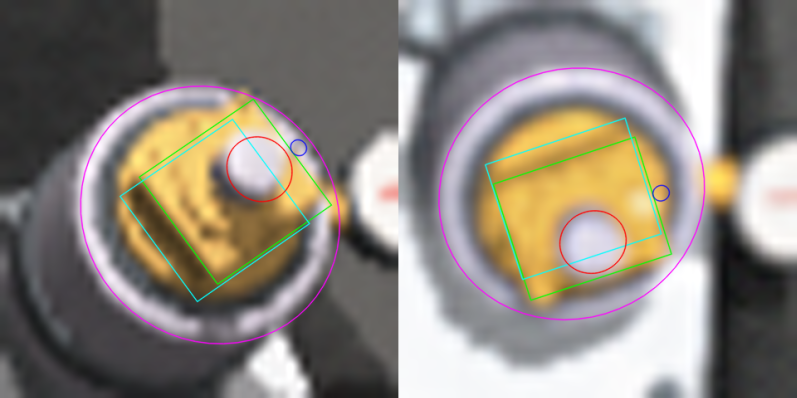

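```bash
cat > go.py <<'E'
# usage: go.py x y z yaw_deg(tool z horizontal heading) : shift in tool axes (mm) & turn
from h import *
from rig import robot
import sys
o=robot.get_obs();M=R.from_quat(o["tool_rot"]).as_matrix()
T=np.array([float(a) for a in sys.argv[1:4]])
d=M.T@(T-o["position"])*1e3
print("p",o["position"].round(4),"tx",M[:,0].round(3),"tz yaw",round(np.degrees(np.arctan2(M[1,2],M[0,2])),1))
print("shift",d.round(1),"rows",round(np.linalg.norm(d)/41.7,1))
if len(sys.argv)>4:
    y=np.radians(float(sys.argv[4]))
    # want tool z projected heading = y (horizontal heading)
    h=np.array([-np.sin(y),np.cos(y),0]) # tool z . h =0
    a=np.arctan2(-(M[:,2]@h),(M[:,1]@h)*-1)  # cos a*z.h - sin a*y.h=0
    for a in (a,a+np.pi):
        z=M[:,2]*np.cos(a)-M[:,1]*np.sin(a)
        if z[:2]@[np.cos(y),np.sin(y)]>0: print("turn",round((np.degrees(a)+180)%360-180,2))
E
python3 go.py .5 -.15 .5 3
```

```text
p [ 0.1427 -0.5584  0.7815] tx [ 0.005 -0.023 -1.   ] tz yaw -165.7
shift [ 274.  -313.8 -447.4] rows 14.7
turn -168.69
```

move_arm:
  commands:
    - [-1,19,-21,-30,-7]
    - [-1,38,-43,-60,-14]
    - [-1,57,-64,-91,-21]
    - [-1,75,-85,-121,-28]
    - [-1,93,-107,-152,-35]
    - [-1,112,-128,-182,-42]
    - [-1,130,-149,-213,-49]
    - [-1,149,-171,-243,-56]

```text
time: 3.37
position: [0.3367, -0.3366, 0.6271]
tool_rot: [-0.575, -0.402, 0.579, -0.415]
ft_force: [1.3, -0.0, 0.3]
grip_width: 0.0868
```

```bash
python3 go.py .5 -.15 .5 3; python3 st.py
```

```text
p [ 0.3367 -0.3366  0.6271] tx [ 0.005 -0.019 -1.   ] tz yaw -109.4
shift [ 124.5   90.8 -232.2] rows 6.7
turn -112.35
t 3.37 q [-1.017  0.09   1.08  -0.006  1.953 -0.682] p [ 0.3367 -0.3366  0.6271]
tx [ 0.005 -0.019 -1.   ] ty [ 0.943 -0.331  0.011] tz [-0.331 -0.943  0.016] F [ 1.3 -0.   0.3] w 0.0868
```

move_arm:
  commands:
    - [-1,18,13,-33,-7]
    - [-1,36,26,-66,-14]
    - [-1,54,39,-99,-21]
    - [-1,71,52,-133,-28]
    - [-1,89,65,-166,-35]
    - [-1,107,78,-199,-42]
    - [-1,124,91,-232,-49]
    - [-1,124,91,-232,-56]

```text
time: 4.03
position: [0.5022, -0.1471, 0.4968]
tool_rot: [0.312, 0.631, -0.319, 0.635]
ft_force: [-0.6, -0.3, -1.0]
grip_width: 0.087
```

```bash
python3 go.py .417 .2750 .25 3; python3 st.py
```

```text
p [ 0.5022 -0.1471  0.4968] tx [-0.    -0.011 -1.   ] tz yaw -52.9
shift [ 242.   188.1 -390.5] rows 11.9
turn -55.95
t 4.03 q [-0.493  0.187  1.284 -0.01   1.665 -1.141] p [ 0.5022 -0.1471  0.4968]
tx [-0.    -0.011 -1.   ] ty [ 0.798  0.603 -0.007] tz [ 0.603 -0.798  0.009] F [-0.6 -0.3 -1. ] w 0.087
```

move_arm:
  commands:
    - [-1,20,16,-32,-7]
    - [-1,40,31,-65,-14]
    - [-1,60,47,-98,-21]
    - [-1,80,63,-130,-28]
    - [-1,100,79,-163,-35]
    - [-1,120,94,-195,-42]
    - [-1,140,110,-228,-49]
    - [-1,160,125,-260,-56]

```text
time: 4.7
position: [0.4473, 0.13, 0.3352]
tool_rot: [-0.023, 0.705, 0.01, 0.709]
ft_force: [0.3, 0.1, 0.7]
grip_width: 0.0871
```

```bash
python3 go.py .417 .2770 .15 3; python3 st.py
```

```text
p [0.4473 0.13   0.3352] tx [ 0.006 -0.018 -1.   ] tz yaw 2.7
shift [182.3 151.6 -24.3] rows 5.7
turn -0.35
t 4.7 q [ 0.054  0.203  1.697 -0.019  1.237 -1.557] p [0.4473 0.13   0.3352]
tx [ 0.006 -0.018 -1.   ] ty [-0.046  0.999 -0.018] tz [0.999 0.046 0.005] F [0.3 0.1 0.7] w 0.0871
```

move_arm:
  commands:
    - [-1,30,25,-4,0]
    - [-1,60,50,-8,0]
    - [-1,91,76,-12,0]
    - [-1,121,101,-16,0]
    - [-1,152,126,-20,0]
    - [-1,182,151,-24,0]
    - [-1,182,151,-24,0]

```text
time: 5.28
position: [0.4144, 0.2768, 0.1456]
tool_rot: [-0.023, 0.709, 0.008, 0.705]
ft_force: [-0.2, -0.7, -0.3]
grip_width: 0.0872
```

```bash
python3 go.py .417 .2770 .052 3; python3 - <<'E'
from rig import robot
import cv2
for n in("top","side"):
    c=robot.camera(n); im=c["image"][:,:,::-1]
    b=im[180:290,230:330] if n=="top" else im[190:320,230:350]
    cv2.imwrite(f"pics/{n}1.png",cv2.resize(b,None,fx=4.5,fy=4.5,interpolation=cv2.INTER_CUBIC))
E
```

```text
p [0.4144 0.2768 0.1456] tx [-0.006 -0.021 -1.   ] tz yaw 2.5
shift [93.5  2.   3.2] rows 2.2
turn -0.5
```

View pics/top1.png

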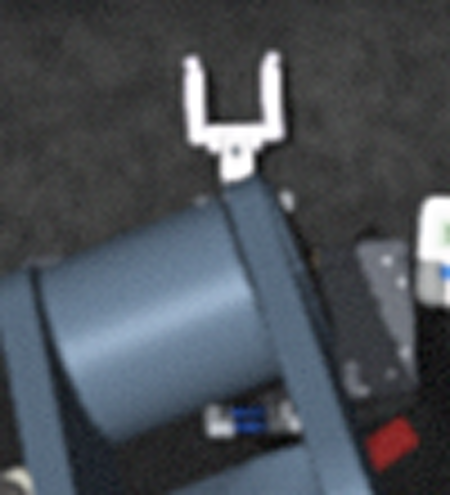

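View pics/side1.png

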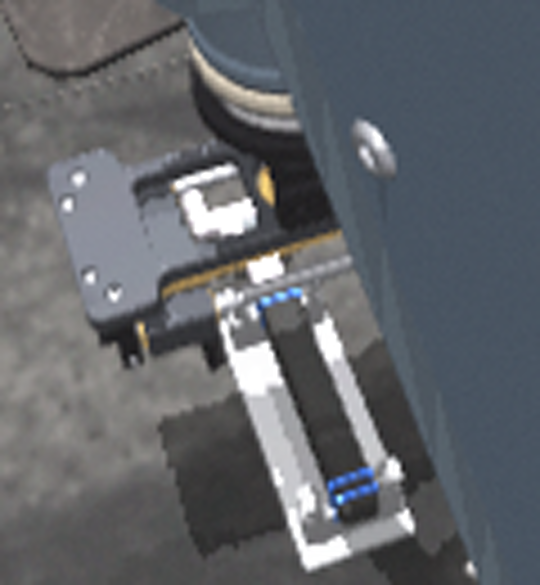

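move_arm:
  commands:
    - [-1,31,1,1,-0.5]
    - [-1,62,2,2,-0.5]
    - [-1,93,2,3,-0.5]
    - [-1,93,2,3,-0.5]
    - [0.2,93,2,3,-0.5]
    - [1,93,2,3,-0.5]
    - [1,93,2,3,-0.5]
    - [1,93,2,3,-0.5]
  newtons: 38

```text
time: 6.05
position: [0.4231, 0.2756, 0.0608]
tool_rot: [-0.023, 0.704, 0.011, 0.71]
ft_force: [-0.4, 0.1, -0.3]
grip_width: 0.0682
```

move_arm:
  commands:
    - [1,0,0,0,0]
    - [1,0,0,0,0]
    - [1,0,0,0,0]

```text
time: 6.3
position: [0.4219, 0.2754, 0.0593]
tool_rot: [-0.024, 0.705, 0.011, 0.709]
ft_force: [0.5, 0.1, -1.2]
grip_width: 0.0481
```

```bash
python3 st.py
```

```text
t 6.3 q [ 0.367  0.685  1.873 -0.034  0.585 -1.225] p [0.4219 0.2754 0.0593]
tx [ 0.006 -0.018 -1.   ] ty [-0.049  0.999 -0.018] tz [0.999 0.049 0.005] F [ 0.5  0.1 -1.2] w 0.0481
```

move_arm:
  commands:
    - [1,6,1,-4,0]
    - [1,6,1,-4,0]
    - [1,6,1,-4,0]
    - [1,6,1,-4,0]
    - [1,6,1,-4,0]
    - [1,6,1,-4,0]

```text
time: 6.8
position: [0.4175, 0.2759, 0.0523]
tool_rot: [-0.024, 0.706, 0.011, 0.708]
ft_force: [-1.0, 1.0, -0.9]
grip_width: 0.0197
```

```bash
python3 st.py
```

```text
t 6.8 q [ 0.371  0.697  1.882 -0.035  0.565 -1.219] p [0.4175 0.2759 0.0523]
tx [ 0.004 -0.019 -1.   ] ty [-0.049  0.999 -0.019] tz [0.999 0.049 0.003] F [-1.   1.  -0.9] w 0.0197
```

move_arm:
  commands:
    - [1,-30,0,0,0]
    - [1,-70,0,0,0]
    - [1,-110,0,0,0]
    - [1,-150,0,0,0]
    - [1,-190,-10,0,7]
    - [1,-230,-30,5,14]
    - [1,-270,-55,10,21]
    - [1,-305,-75,15,28]

```text
time: 7.47
position: [0.4325, 0.2104, 0.3534]
tool_rot: [0.15, 0.687, -0.162, 0.692]
ft_force: [0.7, -0.1, -2.8]
grip_width: 0.0197
```

```bash
python3 go.py .55 .075 .76 -70;python3 st.py
```

```text
p [0.4325 0.2104 0.3534] tx [ 0.004 -0.019 -1.   ] tz yaw -25.5
shift [-403.6  -77.9  168.8] rows 10.7
turn 44.53
t 7.47 q [ 0.231  0.211  1.633 -0.02   1.299 -0.89 ] p [0.4325 0.2104 0.3534]
tx [ 0.004 -0.019 -1.   ] ty [ 0.43   0.903 -0.015] tz [ 0.903 -0.43   0.011] F [ 0.7 -0.1 -2.8] w 0.0197
```

move_arm:
  commands:
    - [1,-40,-8,17,6]
    - [1,-78,-15,33,12]
    - [1,-115,-22,49,18]
    - [1,-153,-30,65,25]
    - [1,-190,-37,81,31]
    - [1,-228,-44,97,37]
    - [1,-265,-51,111,43]
    - [1,-303,-58,127,45]

```text
time: 8.13
position: [0.5218, 0.1097, 0.6584]
tool_rot: [0.403, 0.573, -0.412, 0.582]
ft_force: [-0.3, 0.5, -2.7]
grip_width: 0.0197
```

```bash
python3 go.py .56 .075 .79 -70;python3 st.py
```

```text
p [0.5218 0.1097 0.6584] tx [ 0.003 -0.018 -1.   ] tz yaw -70.4
shift [-130.9   24.    47.9] rows 3.4
turn -0.43
t 8.13 q [ 0.007  0.212  0.854 -0.021  2.073 -0.344] p [0.5218 0.1097 0.6584]
tx [ 0.003 -0.018 -1.   ] ty [ 0.942  0.335 -0.003] tz [ 0.335 -0.942  0.018] F [-0.3  0.5 -2.7] w 0.0197
```

```bash
python3 - <<'E'
from h import *
print(tri((329,135),(353,118)), tri((331,40),(362,72)))
E
```

```text
(array([0.75043713, 0.10200305, 0.11090399]), [np.float64(0.00032346726963164413), np.float64(0.00032346726963161486)]) (array([0.77181975, 0.10073327, 0.36123531]), [np.float64(0.0014957258225112434), np.float64(0.0014957258225112614)])
```

View pics/top0.png

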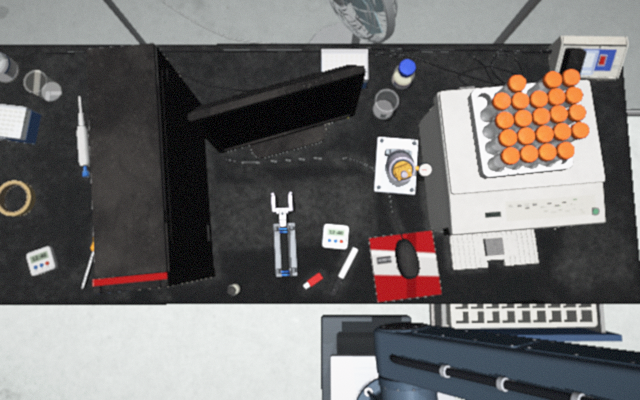

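move_arm:
  commands:
    - [1,10,37,16,0]
    - [1,18,74,32,0]
    - [1,26,110,47,0]
    - [1,35,147,63,0]
    - [1,44,184,79,0]
    - [1,52,221,95,0]
    - [1,61,258,110,0]
    - [1,70,295,126,0]

```text
time: 8.8
position: [0.791, 0.0864, 0.5562]
tool_rot: [0.405, 0.571, -0.408, 0.586]
ft_force: [-0.9, 0.4, -1.1]
grip_width: 0.0198
```

```bash
python3 st.py
```

```text
t 8.8 q [-0.026  0.741  0.225 -0.018  2.16  -0.381] p [0.791  0.0864 0.5562]
tx [ 0.015 -0.016 -1.   ] ty [0.941 0.339 0.009] tz [ 0.338 -0.941  0.02 ] F [-0.9  0.4 -1.1] w 0.0198
```

move_arm:
  commands:
    - [1,-10,38,14,0]
    - [1,-20,75,27,0]
    - [1,-30,113,41,0]
    - [1,-40,150,54,0]
    - [1,-50,188,68,0]
    - [1,-60,226,81,0]
    - [1,-70,263,95,0]
    - [1,-80,301,108,0]

```text
time: 9.47
position: [0.8292, 0.0735, 0.5209]
tool_rot: [0.414, 0.559, -0.399, 0.598]
ft_force: [-0.4, 0.3, -2.4]
grip_width: 0.0202
```

```bash
python3 st.py
```

```text
t 9.47 q [-0.041  0.789  0.219 -0.013  2.077 -0.394] p [0.8292 0.0735 0.5209]
tx [ 0.056 -0.014 -0.998] ty [0.939 0.34  0.048] tz [ 0.339 -0.94   0.032] F [-0.4  0.3 -2.4] w 0.0202
```

move_arm:
  commands:
    - [1,-300,800,290,0]
    - [1,-300,800,290,0]
    - [1,-300,800,290,0]
    - [1,-300,800,290,0]
    - [1,-300,800,290,0]
    - [1,-300,800,290,0]
    - [1,-300,800,290,0]
    - [1,-300,800,290,0]

```text
time: 10.13
position: [0.8596, 0.0557, 0.4876]
tool_rot: [0.42, 0.551, -0.392, 0.605]
ft_force: [0.6, -0.5, -2.2]
grip_width: 0.0199
```

```bash
python3 st.py
```

```text
t 10.13 q [-0.062  0.83   0.219 -0.007  2.007 -0.412] p [0.8596 0.0557 0.4876]
tx [ 0.085 -0.012 -0.996] ty [0.937 0.34  0.076] tz [ 0.338 -0.94   0.04 ] F [ 0.6 -0.5 -2.2] w 0.0199
```

move_arm:
  commands:
    - [1,-333,0,0,0]
    - [1,-333,0,0,0]
    - [1,-333,0,0,0]
    - [1,-333,0,0,0]
    - [1,-333,0,0,0]
    - [1,-333,0,0,0]
    - [1,-333,0,0,0]
    - [1,-333,0,0,0]

```text
time: 10.8
position: [0.7346, 0.0514, 0.6645]
tool_rot: [0.425, 0.543, -0.386, 0.612]
ft_force: [-0.1, -0.1, -1.4]
grip_width: 0.0198
```

```bash
python3 st.py
```

```text
t 10.8 q [-8.10e-02  6.01e-01  2.18e-01 -2.00e-03  2.21e+00 -4.29e-01] p [0.7346 0.0514 0.6645]
tx [ 0.112 -0.01  -0.994] ty [0.935 0.34  0.101] tz [ 0.337 -0.94   0.048] F [-0.1 -0.1 -1.4] w 0.0198
```

```bash
cat > kin.py <<'E'
from h import *
D=[([-1.4995,.5285,1.4339,0,1.1814],[.1545,-.6049,.2466]),([-1.499,.36,.864,0,1.917],[.1545,-.6049,.5699]),
([-1.516,.413,.218,.006,2.489],[.1425,-.5581,.7816]),([-1.017,.09,1.08,-.006,1.953],[.3367,-.3366,.6271]),
([-.493,.187,1.284,-.01,1.665],[.5022,-.1471,.4968]),([.054,.203,1.697,-.019,1.237],[.4473,.13,.3352]),
([.371,.697,1.882,-.035,.565],[.4175,.2759,.0523]),([.231,.211,1.633,-.02,1.299],[.4325,.2104,.3534]),
([.007,.212,.854,-.021,2.073],[.5218,.1097,.6584]),([-.026,.741,.225,-.018,2.16],[.791,.0864,.5562]),
([-.041,.789,.219,-.013,2.077],[.8292,.0735,.5209]),([-.062,.83,.219,-.007,2.007],[.8596,.0557,.4876]),([-.081,.601,.218,-.002,2.21],[.7346,.0514,.6645])]
def feats(q):
    a=q[1];b=q[1]+q[2];c=b+q[4]
    # r: L1 sin a + A cos(..)...
    return a,b,c
rows=[];y=[];off=[]
for q,p in D:
    a,b,c=feats(q);c1,s1=np.cos(q[0]),np.sin(q[0])
    r=p[0]*c1+p[1]*s1;off.append(-p[0]*s1+p[1]*c1)
    # params: L1,(P,Q) for b, (U,V) for c, h0
    rows.append([np.sin(a),np.sin(b),np.cos(b),np.sin(c),np.cos(c),0]);y.append(r)
    rows.append([np.cos(a),np.cos(b),-np.sin(b),np.cos(c),-np.sin(c),1]);y.append(p[2])
k,res,rk,sv=np.linalg.lstsq(np.array(rows),np.array(y),rcond=None)
if __name__=="__main__":
    print(k.round(4),np.abs(np.array(rows)@k-y).max(),rk,sv.round(3));print(np.round(off,4))
def fk(q2,q3,q5):
    a=q2;b=a+q3;c=b+q5
    return (np.array([np.sin(a),np.sin(b),np.cos(b),np.sin(c),np.cos(c),0])@k,np.array([np.cos(a),np.cos(b),-np.sin(b),np.cos(c),-np.sin(c),1])@k)
E
python3 kin.py; python3 -c "
from kin import *
for q2,q3 in [(-.7,1.19),(-.4,.89),(-.1,.59),(.1,.39),(.25,.24)]: print(q2,q3,np.round(fk(q2,q3,2.65),3))"
```

```text
[5.883e-01 3.917e-01 1.141e-01 2.797e-01 1.000e-04 2.732e-01] 0.0002483534328006076 6 [6.894 5.051 1.644 1.339 0.683 0.065]
[0.111  0.1107 0.1117 0.1094 0.1081 0.1057 0.1058 0.1058 0.106  0.1069
 0.1074 0.1089 0.1107]
-0.7 1.19 [-0.094  0.735]
-0.4 0.89 [0.056 0.827]
-0.1 0.59 [0.227 0.871]
0.1 0.39 [0.344 0.871]
0.25 0.24 [0.431 0.855]
```

```bash
cat > sim.py <<'E'
from kin import *
from scipy.optimize import lsq_linear,least_squares
lo=np.array([-.75,.22,0]);hi=np.array([2.2,2.44,2.65])
def step(q,e,w,dth=0):
    # target pose pos+e, pitch same
    p0=np.array(fk(*q));c0=q.sum()
    f=lambda x:np.r_[np.array(fk(*x))-p0-e,w*(x.sum()-c0)]
    x0=np.clip(q,lo+1e-6,hi-1e-6)
    return least_squares(f,x0,bounds=(lo,hi)).x
if __name__=="__main__":
  for w in (.3,1,):
    for q,e in [([.741,.225,2.16],[.97,.24]),([.789,.219,2.077],[.91,.4]),([.83,.219,2.007],[0,1]),([.16,.22,2.65],[0,1]),([.1,.3,2.65],[0,1]),([-.1,.5,2.65],[0,1]),([-.1,.5,2.65],[-.7,.7]),([-.4,.8,2.65],[0,1]),([-.3,.7,2.65],[.7,.7])]:
        q=np.array(q);q=np.maximum(q,lo);s0=q.sum()
        e=np.array(e)/np.linalg.norm(e)*.0417
        p=fk(*q)
        x=q.copy()
        for i in range(8): x=step(x,e,w)
        print(w,q,"tilt gain",round(s0-x.sum(),4),"p",np.round(p,3),"->",np.round(fk(*x),3),x.round(3))
E
python3 sim.py
```

```text
0.3 [0.741 0.225 2.16 ] tilt gain 0.5191 p [0.789 0.556] -> [0.965 0.538] [0.814 0.22  1.573]
0.3 [0.789 0.22  2.077] tilt gain 0.5474 p [0.825 0.52 ] -> [0.977 0.556] [0.806 0.22  1.513]
0.3 [0.83  0.22  2.007] tilt gain 0.349 p [0.854 0.487] -> [0.761 0.739] [0.524 0.22  1.964]
0.3 [0.16 0.22 2.65] tilt gain 0.4423 p [0.376 0.897] -> [0.313 0.987] [-0.033  0.22   2.401]
0.3 [0.1  0.3  2.65] tilt gain 0.4535 p [0.342 0.896] -> [0.291 0.989] [-0.053  0.22   2.43 ]
0.3 [-0.1   0.5   2.65] tilt gain 0.4733 p [0.224 0.896] -> [0.213 1.001] [-0.139  0.22   2.496]
0.3 [-0.1   0.5   2.65] tilt gain 0.4739 p [0.224 0.896] -> [0.028 0.987] [-0.359  0.285  2.65 ]
0.3 [-0.4   0.8   2.65] tilt gain 0.4888 p [0.054 0.853] -> [0.097 1.004] [-0.263  0.22   2.605]
0.3 [-0.3   0.7   2.65] tilt gain 0.3388 p [0.109 0.873] -> [0.333 0.96 ] [0.02  0.22  2.471]
1 [0.741 0.225 2.16 ] tilt gain 0.0726 p [0.789 0.556] -> [0.861 0.478] [0.842 0.22  1.991]
1 [0.789 0.22  2.077] tilt gain 0.078 p [0.825 0.52 ] -> [0.866 0.491] [0.827 0.22  1.961]
1 [0.83  0.22  2.007] tilt gain 0.0458 p [0.854 0.487] -> [0.704 0.694] [0.558 0.22  2.233]
1 [0.16 0.22 2.65] tilt gain 0.0759 p [0.376 0.897] -> [0.328 0.924] [0.084 0.22  2.65 ]
1 [0.1  0.3  2.65] tilt gain 0.0853 p [0.342 0.896] -> [0.317 0.922] [0.066 0.249 2.65 ]
1 [-0.1   0.5   2.65] tilt gain 0.0873 p [0.224 0.896] -> [0.247 0.923] [-0.054  0.367  2.65 ]
1 [-0.1   0.5   2.65] tilt gain 0.0752 p [0.224 0.896] -> [0.06  0.878] [-0.383  0.707  2.65 ]
1 [-0.4   0.8   2.65] tilt gain 0.0831 p [0.054 0.853] -> [0.141 0.906] [-0.237  0.554  2.65 ]
1 [-0.3   0.7   2.65] tilt gain 0.056 p [0.109 0.873] -> [0.352 0.911] [0.122 0.222 2.65 ]
```

move_arm:
  commands:
    - [1,-50,300,125,0]
    - [1,-50,300,125,0]
    - [1,-50,300,125,0]
    - [1,-50,300,125,0]
    - [1,-50,300,125,0]
    - [1,-50,300,125,0]
    - [1,-50,300,125,0]
    - [1,-50,300,125,0]

```text
time: 11.47
position: [0.8033, 0.0327, 0.5952]
tool_rot: [0.43, 0.536, -0.38, 0.619]
ft_force: [-0.4, -0.3, -2.4]
grip_width: 0.0197
```

```bash
python3 st.py
```

```text
t 11.47 q [-0.099  0.697  0.219  0.005  2.089 -0.443] p [0.8033 0.0327 0.5952]
tx [ 0.137 -0.009 -0.991] ty [0.932 0.341 0.125] tz [ 0.336 -0.94   0.055] F [-0.4 -0.3 -2.4] w 0.0197
```

move_arm:
  commands:
    - [1,-21,33,15,0]
    - [1,-42,66,30,0]
    - [1,-63,99,46,0]
    - [1,-84,132,61,0]
    - [1,-105,164,76,0]
    - [1,-126,197,91,0]
    - [1,-147,230,107,0]
    - [1,-168,263,122,0]

```text
time: 12.13
position: [0.8086, 0.0153, 0.601]
tool_rot: [0.436, 0.527, -0.373, 0.627]
ft_force: [0.1, 0.4, -2.9]
grip_width: 0.0195
```

```bash
python3 st.py
```

```text
t 12.13 q [-0.123  0.691  0.219  0.013  2.065 -0.463] p [0.8086 0.0153 0.601 ]
tx [ 0.166 -0.009 -0.986] ty [0.928 0.341 0.153] tz [ 0.335 -0.94   0.065] F [ 0.1  0.4 -2.9] w 0.0195
```

move_arm:
  commands:
    - [1,-3,39,14,0]
    - [1,-6,78,28,0]
    - [1,-9,117,42,0]
    - [1,-12,156,56,0]
    - [1,-16,195,71,0]
    - [1,-19,234,85,0]
    - [1,-22,273,99,0]
    - [1,-25,312,113,0]

```text
time: 12.8
position: [0.8577, 0.0129, 0.5471]
tool_rot: [0.442, 0.518, -0.367, 0.635]
ft_force: [0.4, -0.0, -1.5]
grip_width: 0.0196
```

```bash
python3 st.py
```

```text
t 12.8 q [-0.12   0.763  0.219  0.016  1.964 -0.459] p [0.8577 0.0129 0.5471]
tx [ 0.195 -0.008 -0.981] ty [0.922 0.341 0.181] tz [ 0.333 -0.94   0.074] F [ 0.4 -0.  -1.5] w 0.0196
```

move_arm:
  commands:
    - [1,-200,390,143,0]
    - [1,-200,390,143,0]
    - [1,-200,390,143,0]
    - [1,-200,390,143,0]
    - [1,-200,390,143,0]
    - [1,-200,390,143,0]
    - [1,-200,390,143,0]
    - [1,-200,390,143,0]

```text
time: 13.47
position: [0.8584, 0.0098, 0.5602]
tool_rot: [0.447, 0.508, -0.36, 0.643]
ft_force: [-0.4, -0.3, -2.5]
grip_width: 0.0196
```

```bash
python3 st.py
```

```text
t 13.47 q [-0.125  0.748  0.219  0.022  1.947 -0.462] p [0.8584 0.0098 0.5602]
tx [ 0.226 -0.008 -0.974] ty [0.916 0.341 0.21 ] tz [ 0.331 -0.94   0.084] F [-0.4 -0.3 -2.5] w 0.0196
```

move_arm:
  commands:
    - [1,-300,350,130,0]
    - [1,-300,350,130,0]
    - [1,-300,350,130,0]
    - [1,-300,350,130,0]
    - [1,-300,350,130,0]
    - [1,-300,350,130,0]
    - [1,-300,350,130,0]
    - [1,-300,350,130,0]

```text
time: 14.13
position: [0.8273, 0.0071, 0.6143]
tool_rot: [0.453, 0.498, -0.353, 0.65]
ft_force: [0.3, 0.3, -1.9]
grip_width: 0.0196
```

```bash
python3 st.py
```

```text
t 14.13 q [-0.135  0.681  0.219  0.029  1.985 -0.467] p [0.8273 0.0071 0.6143]
tx [ 0.255 -0.008 -0.967] ty [0.909 0.342 0.237] tz [ 0.328 -0.94   0.094] F [ 0.3  0.3 -1.9] w 0.0196
```

move_arm:
  commands:
    - [1,-160,410,143,0]
    - [1,-160,410,143,0]
    - [1,-160,410,143,0]
    - [1,-160,410,143,0]
    - [1,-160,410,143,0]
    - [1,-160,410,143,0]
    - [1,-160,410,143,0]
    - [1,-160,410,143,0]

```text
time: 14.8
position: [0.8433, 0.0084, 0.6065]
tool_rot: [0.458, 0.489, -0.346, 0.657]
ft_force: [-0.3, 0.4, -2.4]
grip_width: 0.0194
```

move_arm:
  commands:
    - [1,-190,400,150,0]
    - [1,-190,400,150,0]
    - [1,-190,400,150,0]
    - [1,-190,400,150,0]
    - [1,-190,400,150,0]
    - [1,-190,400,150,0]
    - [1,-190,400,150,0]
    - [1,-190,400,150,0]

```text
time: 15.47
position: [0.8445, 0.0048, 0.6183]
tool_rot: [0.463, 0.478, -0.339, 0.665]
ft_force: [0.3, -0.6, -2.5]
grip_width: 0.0196
```

```bash
python3 st.py
```

```text
t 15.47 q [-0.138  0.682  0.219  0.038  1.924 -0.467] p [0.8445 0.0048 0.6183]
tx [ 0.314 -0.007 -0.95 ] ty [0.893 0.342 0.292] tz [ 0.322 -0.94   0.114] F [ 0.3 -0.6 -2.5] w 0.0196
```

move_arm:
  commands:
    - [1,-150,420,150,0]
    - [1,-150,420,150,0]
    - [1,-150,420,150,0]
    - [1,-150,420,150,0]
    - [1,-150,420,150,0]
    - [1,-150,420,150,0]
    - [1,-150,420,150,0]
    - [1,-150,420,150,0]

```text
time: 16.13
position: [0.8559, 0.0052, 0.6172]
tool_rot: [0.468, 0.468, -0.331, 0.672]
ft_force: [-0.2, 1.0, -2.2]
grip_width: 0.0196
```

move_arm:
  commands:
    - [1,-150,420,160,0]
    - [1,-150,420,160,0]
    - [1,-150,420,160,0]
    - [1,-150,420,160,0]
    - [1,-150,420,160,0]
    - [1,-150,420,160,0]
    - [1,-150,420,160,0]
    - [1,-150,420,160,0]

```text
time: 16.8
position: [0.8628, 0.0011, 0.6222]
tool_rot: [0.473, 0.457, -0.324, 0.68]
ft_force: [-1.0, 0.0, -2.5]
grip_width: 0.0196
```

move_arm:
  commands:
    - [1,-150,420,160,0]
    - [1,-150,420,160,0]
    - [1,-150,420,160,0]
    - [1,-150,420,160,0]
    - [1,-150,420,160,0]
    - [1,-150,420,160,0]
    - [1,-150,420,160,0]
    - [1,-150,420,160,0]

```text
time: 17.47
position: [0.8659, -0.002, 0.632]
tool_rot: [0.478, 0.446, -0.316, 0.687]
ft_force: [0.1, 0.5, -2.1]
grip_width: 0.0197
```

```bash
python3 st.py
```

```text
t 17.47 q [-0.148  0.676  0.219  0.054  1.836 -0.471] p [ 0.8659 -0.002   0.632 ]
tx [ 0.402 -0.007 -0.916] ty [0.861 0.343 0.375] tz [ 0.311 -0.939  0.144] F [ 0.1  0.5 -2.1] w 0.0197
```

move_arm:
  commands:
    - [1,-130,420,160,0]
    - [1,-130,420,160,0]
    - [1,-130,420,160,0]
    - [1,-130,420,160,0]
    - [1,-130,420,160,0]
    - [1,-130,420,160,0]
    - [1,-130,420,160,0]
    - [1,-130,420,160,0]

```text
time: 18.13
position: [0.8713, -0.0045, 0.6391]
tool_rot: [0.483, 0.435, -0.308, 0.694]
ft_force: [0.2, -0.8, -2.3]
grip_width: 0.0197
```

```bash
python3 st.py; cat > nut.py <<'E'
from ov import *
P=np.array([.6149,-.0185,.1171]);n=np.array([-.468,.028,.883]);n/=np.linalg.norm(n)
M=frame(n,np.radians(20))
E
python3 - <<'E'
from nut import *
from rig import robot
o=robot.get_obs();T=R.from_quat(o["tool_rot"]).as_matrix()
Wr=np.c_[T[:,2],T[:,1],-T[:,0]] # wrench x,y,z
print("nut\n",M.round(3));print("wrench\n",Wr.round(3))
print("rot err in tool axes deg",(np.degrees(R.from_matrix(T.T@(M@Wr.T)@T).as_rotvec())).round(2))
E
```

```text
t 18.13 q [-0.152  0.672  0.219  0.059  1.808 -0.473] p [ 0.8713 -0.0045  0.6391]
tx [ 0.431 -0.007 -0.902] ty [0.849 0.343 0.403] tz [ 0.306 -0.939  0.154] F [ 0.2 -0.8 -2.3] w 0.0197
nut
 [[ 0.29   0.835 -0.468]
 [-0.939  0.342  0.028]
 [ 0.183  0.432  0.883]]
wrench
 [[ 0.306  0.849 -0.431]
 [-0.939  0.343  0.007]
 [ 0.154  0.403  0.902]]
rot err in tool axes deg [ 0.09 -1.92  1.84]
```

```bash
python3 go.py .50 .20 .30 -71.9
```

```text
p [ 0.8713 -0.0045  0.6391] tx [ 0.431 -0.007 -0.902] tz yaw -71.9
shift [ 144.4 -381.6 -358. ] rows 13.0
turn -0.04
```

move_arm:
  commands:
    - [1,11,-29,-27,0]
    - [1,22,-58,-55,0]
    - [1,33,-87,-82,0]
    - [1,44,-117,-110,0]
    - [1,55,-146,-137,0]
    - [1,66,-175,-165,0]
    - [1,77,-204,-192,0]
    - [1,88,-234,-220,0]

```text
time: 18.8
position: [0.6543, 0.1149, 0.4428]
tool_rot: [0.484, 0.435, -0.308, 0.694]
ft_force: [0.6, 0.3, -1.9]
grip_width: 0.0194
```

```bash
python3 go.py .51 .20 .26 -71.9;python3 st.py
```

```text
p [0.6543 0.1149 0.4428] tx [ 0.432 -0.007 -0.902] tz yaw -72.0
shift [ 101.9 -167.  -152.3] rows 5.9
turn -0.05
t 18.8 q [ 0.011  0.264  1.39  -0.014  1.041 -0.333] p [0.6543 0.1149 0.4428]
tx [ 0.432 -0.007 -0.902] ty [0.848 0.343 0.404] tz [ 0.306 -0.939  0.154] F [ 0.6  0.3 -1.9] w 0.0194
```

Orientation holds away from the limit. Continue to the pre-approach.

move_arm:
  commands:
    - [1,17,-28,-25,0]
    - [1,34,-56,-51,0]
    - [1,51,-84,-76,0]
    - [1,68,-111,-102,0]
    - [1,85,-139,-127,0]
    - [1,102,-167,-152,0]
    - [1,102,-167,-152,0]

```text
time: 19.38
position: [0.501, 0.1991, 0.2529]
tool_rot: [0.478, 0.442, -0.314, 0.691]
ft_force: [-1.5, -1.0, -3.5]
grip_width: 0.02
```

```bash
python3 go.py .54 .181 .105 -71.9;python3 st.py
```

```text
p [0.501  0.1991 0.2529] tx [ 0.412 -0.01  -0.911] tz yaw -71.6
shift [151.  -29.5   6.8] rows 3.7
turn 0.28
t 19.38 q [ 0.225  0.305  1.911 -0.205  0.522  0.031] p [0.501  0.1991 0.2529]
tx [ 0.412 -0.01  -0.911] ty [0.856 0.346 0.383] tz [ 0.311 -0.938  0.151] F [-1.5 -1.  -3.5] w 0.02
```

```bash
cat > ik.py <<'E'
from kin import *
from scipy.optimize import least_squares
L1,P2,Q2,U,V,h0=k
Rz=lambda a:R.from_euler('z',a).as_matrix()
Ry=lambda a:R.from_euler('y',a).as_matrix()
OFF=.106
def fk6(q):
    # arm: z up; pitch about +y moves z-axis to +x
    A=Rz(q[0])
    p=np.array([0,0,h0])+A@Ry(q[1])@[0,0,L1]
    B=A@Ry(q[1]+q[2])
    # link2: along P2 (dir sin b, cos b)= B z ; Q2 (cos b,-sin b)= B x
    p2=p+B@[Q2,0,P2]
    return A,B,p,p2
def full(q,off_mode=0,s4=1,s6=1):
    A,B,p,p2=fk6(q)
    # forearm axis guess: B x rotated..., unknown: options z or x of B
    ax='z' if off_mode==0 else 'x'
    C=B@R.from_euler(ax,s4*q[3]).as_matrix()@Ry(q[4])
    # offset along C y
    tcp=p2+C@np.array([V,OFF*0,U])+C@np.array([0,1,0])*0
    return C,tcp
E
python3 - <<'E'
from ik import *
T=[([-0.152,.672,.219,.059,1.808,-.473],[.8713,-.0045,.6391],[[.431,-.007,-.902],[.849,.343,.403],[.306,-.939,.154]]),
([.225,.305,1.911,-.205,.522,.031],[.501,.1991,.2529],[[.412,-.01,-.911],[.856,.346,.383],[.311,-.938,.151]]),
([.007,.212,.854,-.021,2.073,-.344],[.5218,.1097,.6584],[[.003,-.018,-1],[.942,.335,-.003],[.335,-.942,.018]])]
for q,p,ax in T:
    for m in (0,1):
        for s in (1,-1):
            C,t=full(q,m,s);print(m,s,"toolx err",np.round(C[:,2]-np.array(ax[0]),3),np.round(np.array(p)-t,4), "off in C",np.round(C.T@(np.array(p)-t),4),"in A",np.round(fk6(q)[0].T@(np.array(p)-t),4))
E
```

```text
0 1 toolx err [-0.    -0.001 -0.   ] [0.0167 0.1102 0.0005] off in C [-0.0016  0.1113  0.0059] in A [-1.000e-04  1.114e-01  5.000e-04]
0 -1 toolx err [-0.017 -0.114 -0.   ] [0.0216 0.1419 0.0005] off in C [ 0.0019  0.1432 -0.0087] in A [-1.000e-04  1.435e-01  5.000e-04]
1 1 toolx err [-0.005 -0.044 -0.001] [0.0182 0.1223 0.0008] off in C [0.0072 0.1234 0.0008] in A [-0.0005  0.1236  0.0008]
1 -1 toolx err [-0.009 -0.072 -0.001] [0.0194 0.1299 0.0008] off in C [-0.0074  0.1311 -0.0027] in A [-0.0005  0.1314  0.0008]
0 1 toolx err [-0.  0. -0.] [-0.0244  0.108   0.0003] off in C [-0.0199  0.1083 -0.0114] in A [0.0003 0.1107 0.0003]
0 -1 toolx err [-0.046  0.198 -0.   ] [-0.0118  0.0526  0.0003] off in C [0.0092 0.0528 0.0053] in A [0.0003 0.0539 0.0003]
1 1 toolx err [-0.083  0.266  0.002] [-0.0014  0.0335 -0.0005] off in C [-0.0087  0.0312  0.0085] in A [ 0.0061  0.033  -0.0005]
1 -1 toolx err [-0.004 -0.078  0.002] [-0.0234  0.1297 -0.0005] off in C [ 0.008   0.1299 -0.0205] in A [ 0.0061  0.1317 -0.0005]
0 1 toolx err [-0. -0.  0.] [-0.0007  0.1112  0.0002] off in C [ 0.001   0.1112 -0.0022] in A [1.000e-04 1.112e-01 2.000e-04]
0 -1 toolx err [-0.001  0.036  0.   ] [-0.0006  0.1009  0.0002] off in C [-0.0011  0.1009  0.0017] in A [1.000e-04 1.009e-01 2.000e-04]
1 1 toolx err [-0.     0.008  0.   ] [-0.0007  0.1089  0.0002] off in C [-0.0021  0.1088 -0.0013] in A [1.000e-04 1.089e-01 2.000e-04]
1 -1 toolx err [-0.     0.028  0.   ] [-0.0007  0.1032  0.0002] off in C [0.0018 0.1032 0.0008] in A [1.000e-04 1.032e-01 2.000e-04]
```

```bash
cat > ik2.py <<'E'
from ik import *
lo=np.array([-3.08,-.75,.22,-1.43,0,-2.85]);hi=np.array([3.08,2.2,2.44,4.57,2.65,2.85])
def FK(q,c6=0,s6=1):
    A,B,p,p2=fk6(q)
    C=B@R.from_euler('z',q[3]).as_matrix()@Ry(q[4])
    t=p2+A@[0,.111,0]+C@[V,0,U]
    D=C@R.from_euler('z',s6*q[5]+c6).as_matrix()
    # tool x = D z
    return np.c_[D[:,2],D[:,0],D[:,1]],t
def IK(Tm,p,q0,c6=0,s6=1):
    def f(q):
        M,t=FK(q,c6,s6);return np.r_[t-p,.3*R.from_matrix(M.T@Tm).as_rotvec()]
    r=least_squares(f,np.clip(q0,lo+1e-4,hi-1e-4),bounds=(lo,hi));return r.x,np.abs(r.fun).max()
E
python3 - <<'E'
from ik2 import *
q=np.array([.225,.305,1.911,-.205,.522,.031]);Tm=np.array([[.412,-.01,-.911],[.856,.346,.383],[.311,-.938,.151]]).T
for s in(1,-1):
  for c in(0,np.pi/2,np.pi,-np.pi/2): print(s,c,np.abs(FK(q,c,s)[0]-Tm).max().round(3))
E
```

```text
1 0 1.876
1 1.5707963267948966 1.284
1 3.141592653589793 0.001
1 -1.5707963267948966 1.284
-1 0 1.853
-1 1.5707963267948966 1.341
-1 3.141592653589793 0.057
-1 -1.5707963267948966 1.261
```

```bash
sed -i 's/c6=0,s6=1/c6=np.pi,s6=1/' ik2.py; cat > path.py <<'E'
from ik2 import *
from nut import P,M,n
Mn=M
def toolpose(a,J,ang=0,grip=.132):
    # wrench frame = nut frame turned clockwise by ang (rad)
    W=Mn@Rz(-ang)
    T=np.c_[-W[:,2],W[:,1],W[:,0]]
    return T,J-grip*T[:,2]-.007*T[:,0]
if __name__=="__main__":
    q=np.array([.225,.305,1.911,-.205,.522,.031])
    for s in (-.16,-.12,-.08,-.04,0):
        T,p=toolpose(0,P+s*Mn[:,0]);q,e=IK(T,p,q);print("slide",s,p.round(3),q.round(3),round(e,4))
    for a in range(10,75,10):
        T,p=toolpose(0,P,np.radians(a));q,e=IK(T,p,q);print("turn",a,p.round(3),q.round(3),round(e,4))
E
python3 path.py
```

```text
slide -0.16 [0.527 0.256 0.07 ] [ 0.353  0.714  1.95  -1.43   0.191  1.395] 0.0008
slide -0.12 [0.539 0.218 0.077] [ 0.267  0.692  1.969 -1.43   0.153  1.318] 0.0021
slide -0.08 [0.55  0.181 0.084] [ 0.18   0.674  1.983 -1.43   0.112  1.24 ] 0.0021
slide -0.04 [0.562 0.143 0.092] [ 0.092  0.658  1.993 -1.43   0.072  1.162] 0.0007
slide 0 [0.573 0.106 0.099] [ 0.006  0.643  1.992 -1.002  0.037  0.658] 0.0
turn 10 [0.593 0.112 0.109] [ 0.018  0.633  1.936 -0.404  0.093  0.245] 0.0
turn 20 [0.613 0.114 0.12 ] [ 0.022  0.625  1.881 -0.253  0.153  0.269] 0.0
turn 30 [0.634 0.112 0.131] [ 0.017  0.62   1.828 -0.173  0.21   0.359] 0.0
turn 40 [0.653 0.106 0.141] [ 0.005  0.616  1.777 -0.117  0.262  0.466] 0.0
turn 50 [0.671 0.096 0.151] [-0.013  0.614  1.731 -0.072  0.309  0.58 ] 0.0
turn 60 [0.688 0.083 0.161] [-0.037  0.613  1.69  -0.031  0.351  0.695] 0.0
turn 70 [0.702 0.067 0.169] [-0.064  0.612  1.655  0.006  0.386  0.81 ] 0.0
```

```bash
python3 go.py .546 .186 .100 -72.2
```

```text
p [0.501  0.1991 0.2529] tx [ 0.412 -0.01  -0.911] tz yaw -71.6
shift [158.  -24.6   3.2] rows 3.8
turn 0.6
```

move_arm:
  commands:
    - [1,28,-4,1,0]
    - [1,55,-9,1,0]
    - [1,80,-13,2,0]
    - [1,105,-17,2,0]
    - [1,130,-21,3,0]
    - [1,150,-24,3,0]
    - [1,158,-25,3,0]
    - [1,158,-25,3,0]

```text
time: 20.05
position: [0.5606, 0.186, 0.1068]
tool_rot: [0.483, 0.436, -0.309, 0.694]
ft_force: [0.6, 0.3, -2.4]
grip_width: 0.0196
```

```bash
python3 st.py; cat > look.py <<'E'
import sys
from rig import robot
import cv2,numpy as np
from ov import *
from nut import P,M as Mn
k=sys.argv[1]
o=robot.get_obs();T=R.from_quat(o["tool_rot"]).as_matrix()
W=np.c_[T[:,2],T[:,1],-T[:,0]];J=o["position"]+.132*T[:,2]+.007*T[:,0]
out=[]
for name,(x,y,w,h) in (("side",(330,130,85,85)),("top",(360,130,85,85))):
    c=robot.camera(name);im=c["image"][y:y+h,x:x+w,::-1];sc=4.7
    im=cv2.resize(im,None,fx=sc,fy=sc,interpolation=cv2.INTER_CUBIC)
    raw=im.copy()
    for zz in (.005,-.005):
        draw(im,name,(x,y),sc,J+(W@np.array([[.021,.0175,zz],[-.02,.0175,zz],[-.02,-.0175,zz],[.021,-.0175,zz]]).T).T,(0,0,255))
    draw(im,name,(x,y),sc,rect(P,Mn,.018,.016,.008),(0,255,0))
    out.append(np.vstack([raw,im]))
o2=np.hstack(out);s=min(800/o2.shape[1],800/o2.shape[0]);o2=np.hstack([o2[:o2.shape[0]//2],]) if False else o2
cv2.imwrite(f"pics/l{k}.png",o2[:o2.shape[0]//2]);cv2.imwrite(f"pics/l{k}o.png",o2[o2.shape[0]//2:])
e=Mn.T@(J-P);print("jaw in nut frame mm",(e*1e3).round(1),"rot err deg (nut axes)",np.degrees(R.from_matrix(Mn.T@W).as_rotvec()).round(2))
E
python3 look.py a
```

```text
t 20.05 q [ 0.17   0.628  1.931 -0.511  0.166  0.31 ] p [0.5606 0.186  0.1068]
tx [ 0.43  -0.008 -0.903] ty [0.85  0.343 0.401] tz [ 0.306 -0.939  0.154] F [ 0.6  0.3 -2.4] w 0.0196
jaw in nut frame mm [-78.   20.   10.6] rot err deg (nut axes) [-1.94  1.92  0.08]
```

View pics/la.png

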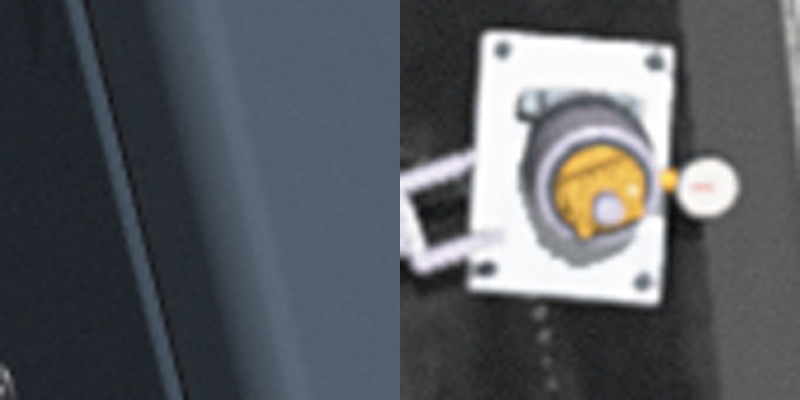

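View pics/lao.png

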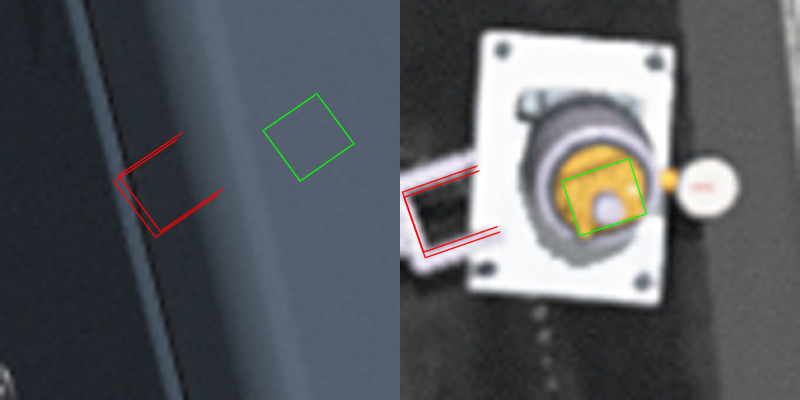

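move_arm:
  commands:
    - [1,3,-8,0,0]
    - [1,5,-15,0,0]
    - [1,7,-20,0,0]
    - [1,7,-20,0,0]
    - [1,7,-20,0,0]

```text
time: 20.57
position: [0.5465, 0.1798, 0.0955]
tool_rot: [0.484, 0.435, -0.307, 0.695]
ft_force: [-0.5, 0.7, -1.9]
grip_width: 0.02
```

```bash
python3 st.py; cat > rel.py <<'E'
import sys
from rig import robot
from ov import *
from nut import P,M as Mn
o=robot.get_obs();T=R.from_quat(o["tool_rot"]).as_matrix()
W=np.c_[T[:,2],T[:,1],-T[:,0]];J=o["position"]+.132*T[:,2]+.007*T[:,0]
e=Mn.T@(J-P);print("jaw in nut frame mm",(e*1e3).round(1),"rot err deg",np.degrees(R.from_matrix(Mn.T@W).as_rotvec()).round(2),"F nut",(Mn.T@o["ft_force"]).round(1),"mom",np.round(o["moment"],2))
E
python3 rel.py
```

```text
t 20.57 q [ 0.162  0.643  1.977 -0.771  0.11   0.564] p [0.5465 0.1798 0.0955]
tx [ 0.433 -0.007 -0.901] ty [0.848 0.343 0.405] tz [ 0.306 -0.939  0.155] F [-0.5  0.7 -1.9] w 0.02
jaw in nut frame mm [-78.3   1.3   7.1] rot err deg [-1.69  1.9   0.11] F nut [-1.1 -1.  -1.4] mom [0.07 0.33 0.  ]
```

move_arm:
  commands:
    - [1,1,-1,12,0]
    - [1,1,-1,24,0]
    - [1,1,-1,34,0]
    - [1,1,-1,34,0]
    - [1,1,-1,34,0]

```text
time: 20.98
position: [0.557, 0.1471, 0.0992]
tool_rot: [0.484, 0.434, -0.308, 0.695]
ft_force: [0.0, -0.2, -2.6]
grip_width: 0.0198
```

```bash
sed -i 's/(("side",(330,130,85,85)),("top",(360,130,85,85)))/(("top",(375,140,50,50)),)/; s/sc=4.7/sc=12/' look.py; python3 look.py b; python3 - <<'E'
import cv2,numpy as np
a=np.hstack([cv2.imread("pics/lb.png"),cv2.imread("pics/lbo.png")]);cv2.imwrite("pics/lb2.png",cv2.resize(a,None,fx=.66,fy=.66))
E
```

```text
jaw in nut frame mm [-43.9   0.3   4.7] rot err deg (nut axes) [-1.69  1.86  0.01]
```

View pics/lb2.png

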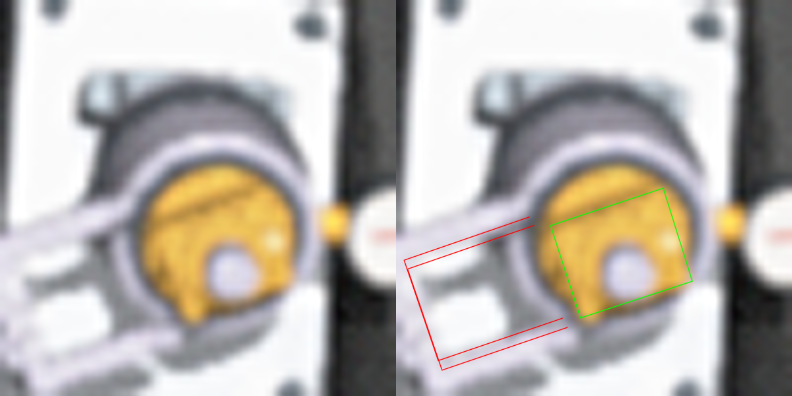

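move_arm:
  commands:
    - [1,0,0,8,0]
    - [1,0,0,16,0]
    - [1,0,0,24,0]
    - [1,0,0,24,0]

```text
time: 21.37
position: [0.5561, 0.1298, 0.0992]
tool_rot: [0.479, 0.441, -0.308, 0.694]
ft_force: [-8.5, 28.2, -5.8]
grip_width: 0.0196
```

```bash
python3 rel.py; python3 st.py
```

```text
jaw in nut frame mm [-28.   -5.1   3.5] rot err deg [-2.31  2.34  0.61] F nut [-30.1   0.   -0.4] mom [4.1  1.6  2.41]
t 21.37 q [ 0.045  0.629  1.988 -0.248  0.092 -0.071] p [0.5561 0.1298 0.0992]
tx [ 0.422 -0.004 -0.907] ty [0.85  0.351 0.394] tz [ 0.317 -0.936  0.151] F [-8.5 28.2 -5.8] w 0.0196
```

```bash
python3 look.py c; python3 - <<'E'
import cv2,numpy as np
a=np.hstack([cv2.imread("pics/lc.png"),cv2.imread("pics/lco.png")]);cv2.imwrite("pics/lc2.png",cv2.resize(a,None,fx=.66,fy=.66))
E
```

```text
jaw in nut frame mm [-28.   -5.1   3.5] rot err deg (nut axes) [-2.31  2.34  0.61]
```

View pics/lc2.png

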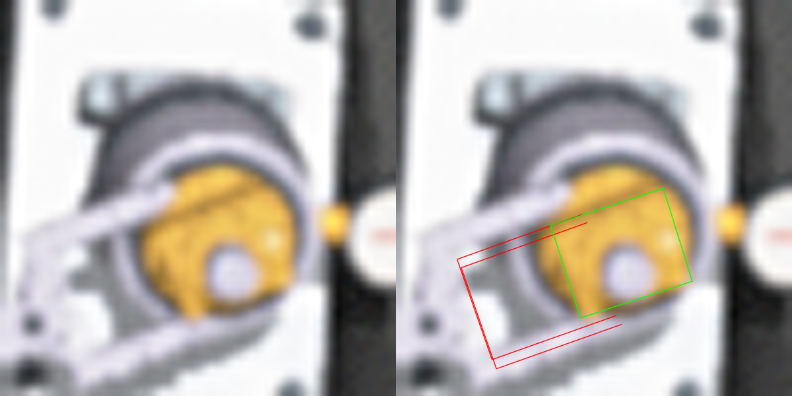

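move_arm:
  commands:
    - [1,0,0,-10,0]
    - [1,0,0,-22,0]
    - [1,-4,0,-26,0]
    - [1,-7,0,-26,0]
    - [1,-7,0,-26,0]
    - [1,-7,0,-26,0]

```text
time: 21.92
position: [0.5526, 0.1489, 0.1047]
tool_rot: [0.484, 0.435, -0.308, 0.694]
ft_force: [0.9, 0.2, -1.6]
grip_width: 0.0198
```

```bash
python3 rel.py; python3 st.py;python3 look.py d; python3 - <<'E'
import cv2,numpy as np
a=np.hstack([cv2.imread("pics/ld.png"),cv2.imread("pics/ldo.png")]);cv2.imwrite("pics/ld2.png",cv2.resize(a,None,fx=.66,fy=.66))
E
```

```text
jaw in nut frame mm [-45.9  -0.2  11.6] rot err deg [-1.77  1.9   0.07] F nut [-0.3  0.2 -1.8] mom [ 0.1   0.33 -0.02]
t 21.92 q [ 0.091  0.62   1.986 -0.478  0.102  0.209] p [0.5526 0.1489 0.1047]
tx [ 0.432 -0.007 -0.902] ty [0.848 0.342 0.404] tz [ 0.306 -0.94   0.154] F [ 0.9  0.2 -1.6] w 0.0198
jaw in nut frame mm [-45.9  -0.2  11.6] rot err deg (nut axes) [-1.77  1.9   0.07]
```

View pics/ld2.png

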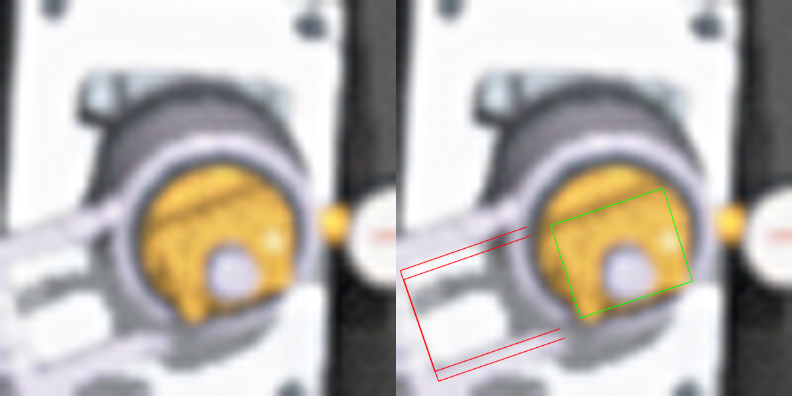

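move_arm:
  commands:
    - [1,0,-1,8,0]
    - [1,0,-1,16,0]
    - [1,0,-1,22,0]
    - [1,0,-1,22,0]

```text
time: 22.3
position: [0.5592, 0.1265, 0.1075]
tool_rot: [0.484, 0.434, -0.309, 0.694]
ft_force: [-0.4, 0.1, -2.6]
grip_width: 0.0199
```

```bash
python3 rel.py
```

```text
jaw in nut frame mm [-22.5  -1.5  10.4] rot err deg [-1.79  1.84 -0.07] F nut [-0.7 -1.4 -2.1] mom [0.04 0.27 0.02]
```

move_arm:
  commands:
    - [1,0,0,8,0]
    - [1,0,0,16,0]
    - [1,1,0,22,0]
    - [1,1,0,22,0]

```text
time: 22.63
position: [0.5661, 0.1063, 0.1098]
tool_rot: [0.484, 0.434, -0.309, 0.694]
ft_force: [0.5, -0.2, -2.5]
grip_width: 0.0195
```

```bash
python3 rel.py;python3 look.py e; python3 - <<'E'
import cv2,numpy as np
a=np.hstack([cv2.imread("pics/le.png"),cv2.imread("pics/leo.png")]);cv2.imwrite("pics/le2.png",cv2.resize(a,None,fx=.66,fy=.66))
E
```

```text
jaw in nut frame mm [-1.  -1.6  8.6] rot err deg [-1.8   1.85 -0.04] F nut [-0.1 -0.7 -2.4] mom [ 0.05  0.25 -0.  ]
jaw in nut frame mm [-1.  -1.6  8.6] rot err deg (nut axes) [-1.8   1.85 -0.04]
```

View pics/le2.png

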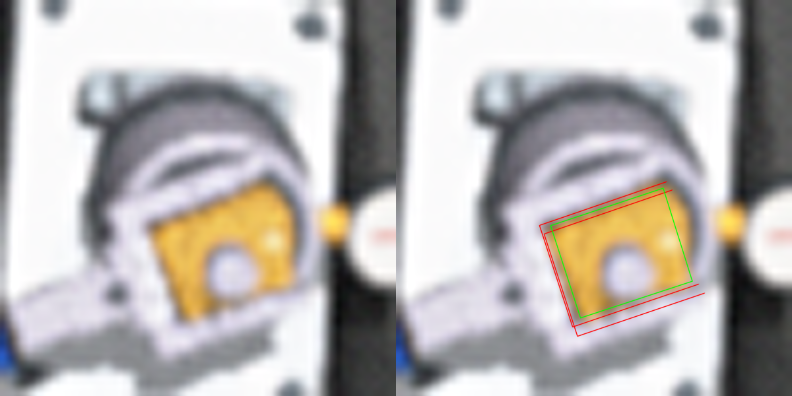

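move_arm:
  commands:
    - [1,0,6,0,2.5]
    - [1,0,12,0.5,5]
    - [1,0,17,1,7.5]
    - [1,0,23,2,10]
    - [1,0,29,3,12.5]
    - [1,0,34,4.5,15]
    - [1,0,34,4.5,15]

```text
time: 23.27
position: [0.5961, 0.1156, 0.1243]
tool_rot: [0.57, 0.391, -0.362, 0.625]
ft_force: [-0.5, 0.4, -2.4]
grip_width: 0.0197
```

```bash
cat > rel2.py <<'E'
from rig import robot
from ov import *
from nut import P,M as Mn
o=robot.get_obs();T=R.from_quat(o["tool_rot"]).as_matrix()
W=np.c_[T[:,2],T[:,1],-T[:,0]];J=o["position"]+.132*T[:,2]+.007*T[:,0]
e=Mn.T@(J-P)
Rr=Mn.T@W
print("t",round(o["time"],2),"jaw in nut mm",(e*1e3).round(1),"turned cw",np.degrees(np.arctan2(-Rr[1,0],Rr[0,0])).round(1),"tilt err",np.degrees(np.arccos(Rr[2,2])).round(2),"F tool",(T.T@(o["ft_force"]-np.array([0,0,-2.3]))).round(1),"M tool",(T.T@o["moment"]).round(2),"q",np.round(o["q"],2),"w",o["grip_width"].round(4))
E
python3 rel2.py
```

```text
Traceback (most recent call last):
  File "rel2.py", line 8, in <module>
    print("t",round(o["time"],2),"jaw in nut mm",(e*1e3).round(1),"turned cw",np.degrees(np.arctan2(-Rr[1,0],Rr[0,0])).round(1),"tilt err",np.degrees(np.arccos(Rr[2,2])).round(2),"F tool",(T.T@(o["ft_force"]-np.array([0,0,-2.3]))).round(1),"M tool",(T.T@o["moment"]).round(2),"q",np.round(o["q"],2),"w",o["grip_width"].round(4))
                                                                                                                                                                                                                                                                                                               ^^^^^^^^^^^^^^^^^^^^^
AttributeError: 'float' object has no attribute 'round'
```

```bash
sed -i 's/o\["grip_width"\].round(4)/round(o["grip_width"],4)/' rel2.py; python3 rel2.py
```

```text
t 23.27 jaw in nut mm [-2.8 -1.1  8.7] turned cw 15.0 tilt err 2.62 F tool [-0.2 -0.5 -0.4] M tool [ 0.04  0.11 -0.45] q [ 0.01  0.6   1.9  -0.07  0.2  -0.01] w 0.0197
```

move_arm:
  commands:
    - [1,0,4.6,0.5,2]
    - [1,0,9.2,1,4]
    - [1,0,13.8,2,6]
    - [1,0,18.4,2.5,8]
    - [1,0,18.4,2.5,8]

```text
time: 23.68
position: [0.6125, 0.1148, 0.1322]
tool_rot: [0.612, 0.365, -0.388, 0.584]
ft_force: [-0.8, 0.5, -2.7]
grip_width: 0.0194
```

```bash
python3 rel2.py
```

```text
t 23.68 jaw in nut mm [-1.8 -1.5  8.7] turned cw 22.9 tilt err 2.63 F tool [ 0.  -0.9 -0.4] M tool [ 0.01  0.28 -0.41] q [ 0.01  0.6   1.85 -0.05  0.24  0.11] w 0.0194
```

move_arm:
  commands:
    - [1,0,4.6,0.2,2]
    - [1,0,9.2,0.5,4]
    - [1,0,13.8,0.8,6]
    - [1,0,13.8,0.8,6]

```text
time: 24.02
position: [0.6249, 0.1129, 0.1381]
tool_rot: [0.642, 0.344, -0.407, 0.551]
ft_force: [-0.1, 1.4, -1.6]
grip_width: 0.0196
```

```bash
python3 rel2.py
```

```text
t 24.02 jaw in nut mm [-1.4 -1.7  8.7] turned cw 28.9 tilt err 2.63 F tool [-0.7 -0.1 -1.4] M tool [ 0.05  0.22 -0.39] q [ 0.01  0.6   1.82 -0.04  0.28  0.2 ] w 0.0196
```

move_arm:
  commands:
    - [1,0,4.6,0.2,2]
    - [1,0,9.2,0.5,4]
    - [1,0,13.8,0.8,6]
    - [1,0,13.8,0.8,6]

```text
time: 24.35
position: [0.637, 0.1098, 0.1439]
tool_rot: [0.67, 0.322, -0.425, 0.517]
ft_force: [0.4, 3.1, -2.4]
grip_width: 0.0199
```

```bash
python3 rel2.py
```

```text
t 24.35 jaw in nut mm [-1.2 -1.8  8.7] turned cw 34.9 tilt err 2.63 F tool [ 0.2 -0.5 -3. ] M tool [ 0.08  0.67 -0.43] q [ 0.    0.6   1.79 -0.03  0.31  0.29] w 0.0199
```

move_arm:
  commands:
    - [1,0,4.6,-0.3,2]
    - [1,0,9.2,-0.4,4]
    - [1,0,13.8,-0.5,6]
    - [1,0,13.8,-0.5,6]

```text
time: 24.68
position: [0.6463, 0.1072, 0.1479]
tool_rot: [0.694, 0.302, -0.443, 0.481]
ft_force: [-2.0, 8.2, -3.1]
grip_width: 0.0194
```

```bash
python3 rel2.py; python3 look.py f; python3 - <<'E'
import cv2,numpy as np
a=np.hstack([cv2.imread("pics/lf.png"),cv2.imread("pics/lfo.png")]);cv2.imwrite("pics/lf2.png",cv2.resize(a,None,fx=.66,fy=.66))
E
```

```text
t 24.68 jaw in nut mm [-3.6 -4.   8.7] turned cw 40.8 tilt err 2.99 F tool [-0.2 -4.9 -6.9] M tool [-0.27  0.81 -1.06] q [-0.    0.6   1.76 -0.02  0.34  0.38] w 0.0194
jaw in nut frame mm [-3.6 -4.   8.7] rot err deg (nut axes) [ -2.81   1.21 -40.76]
```

View pics/lf2.png

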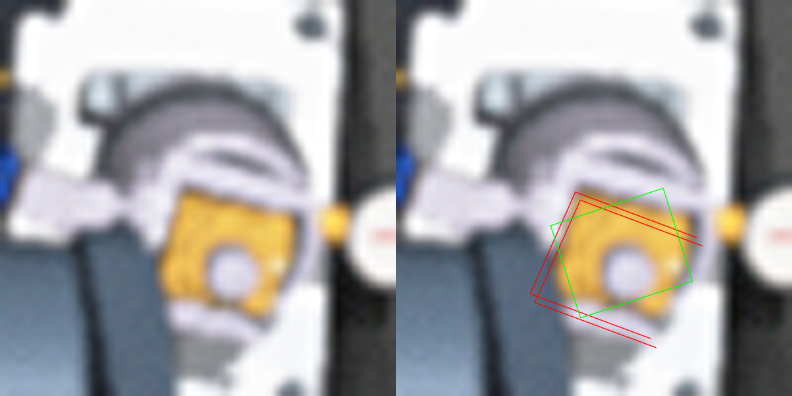

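move_arm:
  commands:
    - [1,0,3.4,-1.5,2]
    - [1,0,6.8,-2.5,4]
    - [1,0,6.8,-2.5,4]

```text
time: 24.98
position: [0.6518, 0.1054, 0.1502]
tool_rot: [0.709, 0.287, -0.454, 0.457]
ft_force: [-4.5, -1.8, -4.3]
grip_width: 0.0198
```

```bash
python3 rel2.py
```

```text
t 24.98 jaw in nut mm [-6.  -5.6  9. ] turned cw 44.6 tilt err 3.11 F tool [-0.1 -3.8  3.7] M tool [-0.41 -0.55 -0.75] q [-0.01  0.6   1.74 -0.02  0.36  0.44] w 0.0198
```

move_arm:
  commands:
    - [1,0,3.4,0.5,2]
    - [1,0,6.8,1,4]
    - [1,0,6.8,1,4]

```text
time: 25.23
position: [0.6576, 0.1023, 0.1531]
tool_rot: [0.725, 0.27, -0.463, 0.431]
ft_force: [-4.0, 0.9, -4.3]
grip_width: 0.02
```

```bash
python3 rel2.py; python3 look.py g; cp pics/lg.png pics/lg2.png
```

```text
t 25.23 jaw in nut mm [-7.7 -7.   9. ] turned cw 48.7 tilt err 3.03 F tool [ 0.2 -4.3  1.4] M tool [-0.31 -0.25 -1.  ] q [-0.01  0.6   1.73 -0.01  0.37  0.5 ] w 0.02
jaw in nut frame mm [-7.7 -7.   9. ] rot err deg (nut axes) [ -2.97   0.95 -48.74]
```

View pics/lg.png

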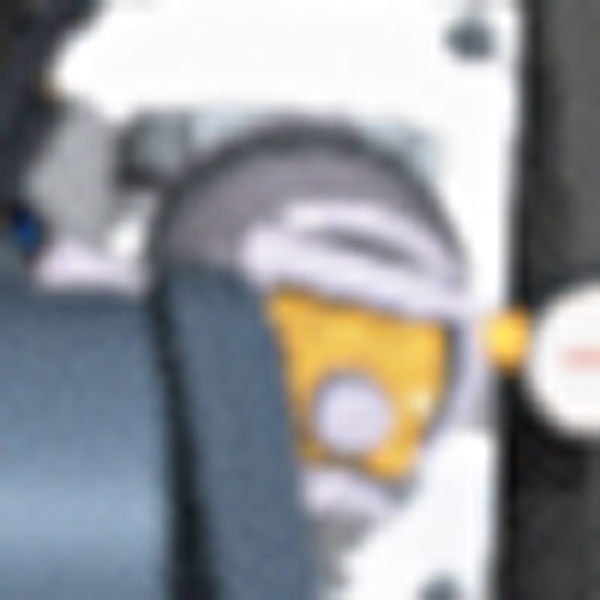

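```bash
python3 - <<'E'
from nut import *
import cv2
for a in (20,25,30,35,40,45,50):
    W=M@R.from_euler('z',-a,degrees=True).as_matrix()
    Pn=P+.007*n
    s=[]
    for y in (.0175,-.0175):
        p=proj("top",np.array([Pn+W@[-.015,y,.005],Pn+W@[.02,y,.005]]));d=p[1]-p[0];s.append(np.degrees(np.arctan2(d[1],d[0])).round(1))
    m=proj("top",np.array([Pn+W@[.02,0,.008]]))[0]
    print(a,s,((m-[375,140]+.5)*12-.5).round(0))
E
```

```text
20 [np.float64(0.4), np.float64(0.4)] [445. 395.]
25 [np.float64(5.1), np.float64(5.1)] [444. 403.]
30 [np.float64(10.0), np.float64(9.9)] [442. 411.]
35 [np.float64(14.9), np.float64(14.8)] [440. 419.]
40 [np.float64(19.9), np.float64(19.7)] [437. 427.]
45 [np.float64(24.9), np.float64(24.7)] [433. 434.]
50 [np.float64(30.0), np.float64(29.7)] [429. 442.]
```

```bash
python3 - <<'E'
from h import *
from rig import robot
o=robot.get_obs();T=R.from_quat(o["tool_rot"]).as_matrix()
T0=R.from_quat([0.67,0.322,-0.425,0.517]).as_matrix()
p0=np.array([.637,.1098,.1439])-.0015*T0[:,2]
print((T.T@(p0-o["position"])*1e3).round(1),np.degrees(R.from_matrix(T.T@T0).as_rotvec()).round(1))
E
```

```text
[ -0.5 -23.5   2.8] [-13.8   0.2   0.4]
```

move_arm:
  commands:
    - [1,0,-6,0.3,-3.5]
    - [1,0,-12,0.8,-7]
    - [1,0,-18,1.6,-10.5]
    - [1,0,-23.5,2.8,-13.8]
    - [1,0,-23.5,2.8,-13.8]

```text
time: 25.7
position: [0.6387, 0.1115, 0.1443]
tool_rot: [0.669, 0.323, -0.426, 0.516]
ft_force: [-1.1, -0.8, -2.0]
grip_width: 0.0197
```

```bash
python3 rel2.py; python3 look.py i
```

```text
t 25.7 jaw in nut mm [-2.4  0.   8.5] turned cw 35.0 tilt err 2.86 F tool [-0.7 -0.6  1.1] M tool [ 0.19 -0.16 -0.59] q [ 0.01  0.6   1.78 -0.03  0.32  0.3 ] w 0.0197
jaw in nut frame mm [-2.4  0.   8.5] rot err deg (nut axes) [ -2.59   1.31 -35.  ]
```

View pics/li.png

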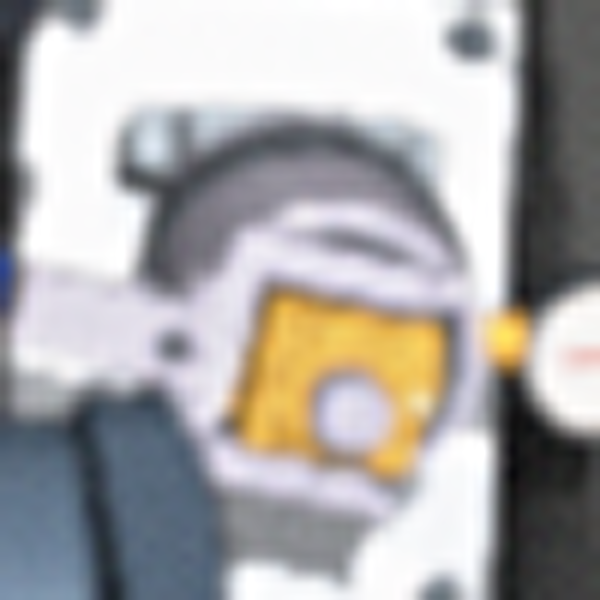

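move_arm:
  commands:
    - [1,0,-3,0,-1.5]
    - [1,0,-3,-8,-1.5]
    - [1,0,-3,-16,-1.5]
    - [1,0,-3,-26,-1.5]
    - [1,0,-3,-36,-1.5]
    - [1,0,-3,-36,-1.5]

```text
time: 26.25
position: [0.6492, 0.1485, 0.1497]
tool_rot: [0.665, 0.327, -0.419, 0.526]
ft_force: [0.2, -0.3, -2.2]
grip_width: 0.0199
```

```bash
python3 rel2.py; python3 look.py j
```

```text
t 26.25 jaw in nut mm [-31.2  26.8   8.7] turned cw 33.5 tilt err 2.4 F tool [0.  0.3 0.3] M tool [-0.   -0.02 -0.28] q [ 0.07  0.61  1.74 -0.11  0.35  0.41] w 0.0199
jaw in nut frame mm [-31.2  26.8   8.7] rot err deg (nut axes) [ -2.01   1.39 -33.48]
```

View pics/lj.png

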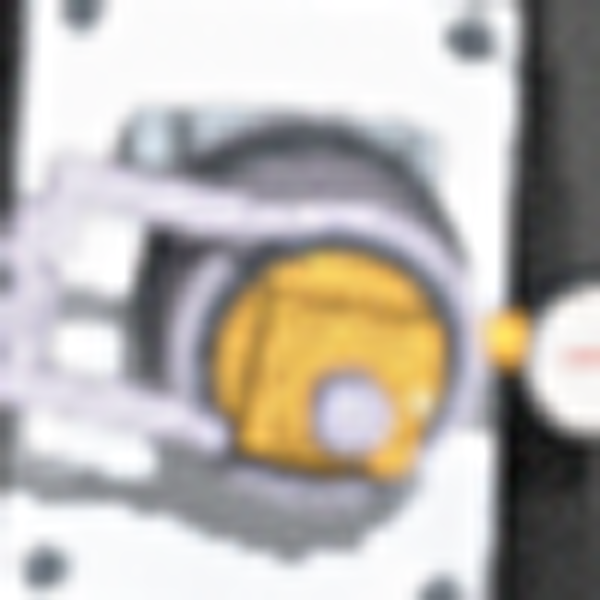

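move_arm:
  commands:
    - [1,-10,0,-10,-4]
    - [1,-35,-15,-10,-10]
    - [1,-65,-40,-10,-17]
    - [1,-100,-65,-10,-24]
    - [1,-135,-90,-10,-31]
    - [1,-165,-105,-10,-38]
    - [1,-195,-120,-10,-45]
    - [1,-225,-130,-10,-52]

```text
time: 26.97
position: [0.436, 0.1889, 0.2983]
tool_rot: [0.364, 0.48, -0.234, 0.763]
ft_force: [1.8, -0.4, -1.9]
grip_width: 0.0197
```

```bash
python3 st.py
```

```text
t 26.97 q [ 0.239  0.138  1.995 -0.199  0.585 -0.293] p [0.436  0.1889 0.2983]
tx [ 0.431 -0.007 -0.902] ty [0.706 0.626 0.332] tz [ 0.562 -0.78   0.275] F [ 1.8 -0.4 -1.9] w 0.0197
```

```bash
cat > chk.py <<'E'
from ik2 import *
q=np.array([.239,.138,1.995,-.199,.585,-.293])
tx=np.array([.431,-.007,-.902]);tx/=np.linalg.norm(tx)
y=np.radians(3);ty=np.array([-np.sin(y),np.cos(y),0]);ty-=ty@tx*tx;ty/=np.linalg.norm(ty)
T=np.c_[tx,ty,np.cross(tx,ty)]
print(T.round(3))
for p in [(.436,.189,.30),(.42,.276,.30),(.42,.276,.2),(.42,.276,.15),(.417,.276,.11),(.417,.276,.08),(.417,.276,.052)]:
    q,e=IK(T,np.array(p),q);print(p,q.round(3),round(e,4))
E
python3 chk.py
```

```text
[[ 0.431 -0.04   0.901]
 [-0.007  0.999  0.047]
 [-0.902 -0.027  0.43 ]]
(0.436, 0.189, 0.3) [ 0.239  0.135  1.992 -0.197  0.591 -1.238] 0.0
(0.42, 0.276, 0.3) [ 0.473  0.196  1.91  -0.335  0.664 -0.917] 0.0
(0.42, 0.276, 0.2) [ 0.473  0.377  2.033 -0.566  0.388 -0.653] 0.0
(0.42, 0.276, 0.15) [ 0.473  0.487  2.078 -0.865  0.27  -0.337] 0.0
(0.417, 0.276, 0.11) [ 0.477  0.582  2.11  -1.328  0.212  0.141] 0.0
(0.417, 0.276, 0.08) [ 0.48   0.643  2.097 -1.43   0.209  0.254] 0.0072
(0.417, 0.276, 0.052) [ 0.484  0.698  2.075 -1.43   0.211  0.265] 0.0157
```

```bash
cat > simdown.py <<'E'
from ik2 import *
def stepIK(q,dp,w=1.0):
    M0,p0=FK(q)
    def f(x):
        M,t=FK(x);return np.r_[t-p0-M0@dp if False else t-p0-dp,w*R.from_matrix(M.T@M0).as_rotvec(),.002*(x-q)]
    a=np.maximum(lo,q-.18);b=np.minimum(hi,q+.18)
    return least_squares(f,np.clip(q,a+1e-6,b-1e-6),bounds=(a,b)).x
def run(q,target,steps,w):
    for i in range(steps):
        M,p=FK(q);d=target-p;
        if np.linalg.norm(d)>.02: d*=.02/np.linalg.norm(d)
        q=stepIK(q,d,w)
    return q
if __name__=="__main__":
    q0=np.array([.473,.487,2.078,-.865,.27,-.337])
    for w in (.3,1.0):
        q=q0.copy()
        for z in (.12,.10,.08,.06,.052):
            q=run(q,np.array([.417,.276,z]),4,w);M,p=FK(q);print(w,z,p.round(4),"tx",M[:,0].round(3),"tz",M[:,2].round(3),q.round(2))
E
python3 simdown.py
```

```text
0.3 0.12 [0.417 0.276 0.12 ] tx [ 0.428 -0.008 -0.904] tz [0.903 0.047 0.427] [ 0.48  0.56  2.1  -1.17  0.22 -0.02]
0.3 0.1 [0.417 0.276 0.1  ] tx [ 0.421 -0.01  -0.907] tz [0.906 0.047 0.42 ] [ 0.48  0.6   2.11 -1.37  0.21  0.18]
0.3 0.08 [0.417 0.276 0.08 ] tx [ 0.401 -0.02  -0.916] tz [0.915 0.047 0.4  ] [ 0.48  0.65  2.1  -1.43  0.21  0.25]
0.3 0.06 [0.417 0.276 0.06 ] tx [ 0.377 -0.033 -0.926] tz [0.926 0.046 0.375] [ 0.48  0.69  2.09 -1.43  0.21  0.26]
0.3 0.052 [0.417 0.276 0.052] tx [ 0.367 -0.038 -0.929] tz [0.93  0.046 0.365] [ 0.48  0.71  2.08 -1.43  0.21  0.26]
1.0 0.12 [0.417 0.276 0.12 ] tx [ 0.43  -0.007 -0.903] tz [0.902 0.046 0.429] [ 0.48  0.56  2.1  -1.19  0.22 -0.  ]
1.0 0.1 [0.4171 0.2761 0.1002] tx [ 0.428 -0.008 -0.904] tz [0.903 0.047 0.427] [ 0.48  0.61  2.11 -1.43  0.21  0.25]
1.0 0.08 [0.4195 0.2792 0.0849] tx [ 0.412 -0.016 -0.911] tz [0.91  0.046 0.411] [ 0.48  0.64  2.1  -1.43  0.21  0.25]
1.0 0.06 [0.4207 0.2806 0.0667] tx [ 0.392 -0.027 -0.92 ] tz [0.919 0.046 0.391] [ 0.48  0.68  2.08 -1.43  0.21  0.26]
1.0 0.052 [0.4195 0.2791 0.0563] tx [ 0.377 -0.035 -0.925] tz [0.926 0.045 0.376] [ 0.48  0.7   2.08 -1.43  0.21  0.26]
```

```bash
python3 go.py .414 .276 .17 3
```

```text
p [0.436  0.1889 0.2983] tx [ 0.431 -0.007 -0.902] tz yaw -54.2
shift [ 105.7   -3.6 -115.6] rows 3.8
turn -53.97
```

move_arm:
  commands:
    - [1,0,0,-16,-7]
    - [1,0,0,-40,-14]
    - [1,10,-1,-70,-21]
    - [1,25,-2,-95,-28]
    - [1,45,-3,-115,-35]
    - [1,65,-4,-116,-42]
    - [1,85,-4,-116,-48]
    - [1,105,-4,-116,-54]

```text
time: 27.63
position: [0.4169, 0.2779, 0.1697]
tool_rot: [-0.021, 0.532, 0.011, 0.846]
ft_force: [1.2, -0.5, -1.7]
grip_width: 0.0196
```

```bash
python3 go.py .414 .276 .10 3; python3 st.py
```

```text
p [0.4169 0.2779 0.1697] tx [ 0.433 -0.004 -0.901] tz yaw 3.0
shift [ 61.6  -0.1 -32.8] rows 1.7
turn 0.02
t 27.63 q [ 0.48   0.442  2.067 -0.736  0.309 -0.467] p [0.4169 0.2779 0.1697]
tx [ 0.433 -0.004 -0.901] ty [-0.041  0.999 -0.025] tz [0.9   0.048 0.432] F [ 1.2 -0.5 -1.7] w 0.0196
```

move_arm:
  commands:
    - [1,15,0,-8,0]
    - [1,30,0,-16,0]
    - [1,45,0,-24,0]
    - [1,62,0,-33,0]
    - [1,62,0,-33,0]

```text
time: 28.05
position: [0.414, 0.2767, 0.1]
tool_rot: [-0.017, 0.536, 0.007, 0.844]
ft_force: [0.5, 1.1, -1.2]
grip_width: 0.0198
```

```bash
python3 go.py .414 .276 .08 3; python3 st.py; cat > look2.py <<'E'
import sys
from rig import robot
import cv2,numpy as np
o=[]
for n,(x,y) in (("top",(235,180)),("side",(235,205))):
    im=robot.camera(n)["image"][y:y+110,x:x+100,::-1];o.append(cv2.resize(im,None,fx=4,fy=4,interpolation=cv2.INTER_CUBIC))
cv2.imwrite(f"pics/m{sys.argv[1]}.png",np.hstack(o))
E
python3 look2.py a
```

```text
p [0.414  0.2767 0.1   ] tx [ 0.425 -0.007 -0.905] tz yaw 2.3
shift [18.1 -0.2 -8.6] rows 0.5
turn -0.65
t 28.05 q [ 0.48   0.605  2.116 -1.431  0.206  0.263] p [0.414  0.2767 0.1   ]
tx [ 0.425 -0.007 -0.905] ty [-0.03   0.999 -0.022] tz [0.905 0.036 0.425] F [ 0.5  1.1 -1.2] w 0.0198
```

View pics/ma.png

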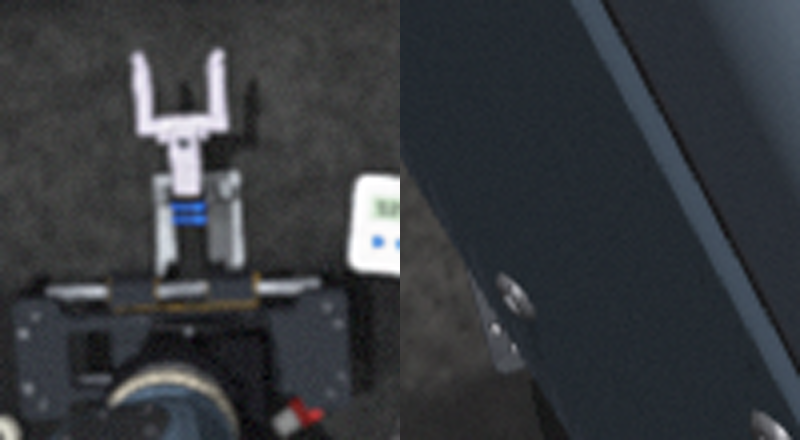

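move_arm:
  commands:
    - [1,10,0,-5,0]
    - [1,20,0,-9.5,-0.5]
    - [1,20,0,-9.5,-0.5]

```text
time: 28.4
position: [0.4195, 0.2819, 0.0874]
tool_rot: [-0.025, 0.54, 0.008, 0.841]
ft_force: [0.6, -0.1, -1.8]
grip_width: 0.0198
```

```bash
python3 go.py .414 .276 .052 3; python3 st.py
```

```text
p [0.4195 0.2819 0.0874] tx [ 0.417 -0.014 -0.909] tz yaw 3.2
shift [ 29.9  -4.4 -20. ] rows 0.9
turn 0.18
t 28.4 q [ 0.487  0.637  2.095 -1.43   0.211  0.255] p [0.4195 0.2819 0.0874]
tx [ 0.417 -0.014 -0.909] ty [-0.04   0.999 -0.034] tz [0.908 0.051 0.416] F [ 0.6 -0.1 -1.8] w 0.0198
```

move_arm:
  commands:
    - [1,7,-5,-10,0]
    - [1,12,-7,-13,0]
    - [1,12,-7,-13,0]
    - [1,12,-7,-13,0]
    - [1,12,-7,-13,0]

```text
time: 28.82
position: [0.4158, 0.2785, 0.0801]
tool_rot: [-0.027, 0.546, 0.004, 0.837]
ft_force: [-0.2, -0.9, -1.5]
grip_width: 0.0202
```

```bash
python3 go.py .414 .276 .052 3; python3 st.py
```

```text
p [0.4158 0.2785 0.0801] tx [ 0.404 -0.022 -0.915] tz yaw 3.1
shift [ 25.   -1.3 -13.1] rows 0.7
turn 0.09
t 28.82 q [ 0.485  0.65   2.099 -1.43   0.211  0.258] p [0.4158 0.2785 0.0801]
tx [ 0.404 -0.022 -0.915] ty [-0.036  0.999 -0.04 ] tz [0.914 0.049 0.402] F [-0.2 -0.9 -1.5] w 0.0202
```

move_arm:
  commands:
    - [1,10,-4,-8,0]
    - [1,18,-5,-13,0]
    - [1,18,-5,-13,0]
    - [1,18,-5,-13,0]
    - [1,18,-5,-13,0]
    - [1,18,-5,-13,0]

```text
time: 29.32
position: [0.4164, 0.279, 0.0676]
tool_rot: [-0.029, 0.553, 0.001, 0.833]
ft_force: [-0.5, -1.0, 0.1]
grip_width: 0.0196
```

```bash
python3 go.py .414 .276 .052 3; python3 st.py
```

```text
p [0.4164 0.279  0.0676] tx [ 0.389 -0.03  -0.921] tz yaw 3.0
shift [13.5 -2.2 -8.4] rows 0.4
turn 0.03
t 29.32 q [ 0.485  0.678  2.089 -1.43   0.211  0.262] p [0.4164 0.279  0.0676]
tx [ 0.389 -0.03  -0.921] ty [-0.033  0.998 -0.046] tz [0.921 0.049 0.387] F [-0.5 -1.   0.1] w 0.0196
```

move_arm:
  commands:
    - [1,0,-2,-1,0]
    - [1,0,-3,-1,0]
    - [1,6,-4,-5,0]
    - [1,12,-5,-9,0]
    - [1,18,-5,-12,0]
    - [1,18,-5,-12,0]
    - [1,18,-5,-12,0]
    - [1,18,-5,-12,0]
  newtons: 4

```text
time: 29.98
position: [0.4177, 0.2791, 0.055]
tool_rot: [-0.031, 0.559, -0.002, 0.829]
ft_force: [0.5, -0.3, -3.1]
grip_width: 0.0197
```

```bash
python3 go.py .414 .276 .052 3; python3 st.py; python3 look2.py b
```

```text
p [0.4177 0.2791 0.055 ] tx [ 0.375 -0.038 -0.926] tz yaw 3.0
shift [ 1.5 -2.8 -4.7] rows 0.1
turn -0.01
t 29.98 q [ 0.484  0.706  2.079 -1.43   0.211  0.264] p [0.4177 0.2791 0.055 ]
tx [ 0.375 -0.038 -0.926] ty [-0.031  0.998 -0.053] tz [0.927 0.048 0.373] F [ 0.5 -0.3 -3.1] w 0.0197
```

View pics/mb.png

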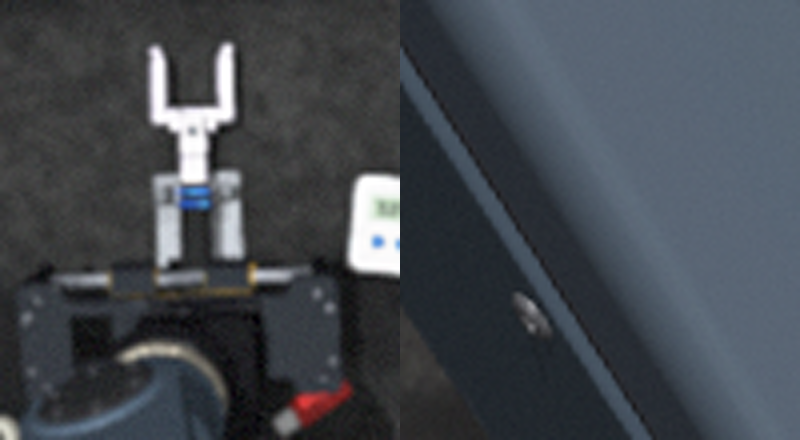

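move_arm:
  commands:
    - [0.5,0,0,0,0]
    - [0.2,0,0,0,0]
    - [-0.3,0,0,0,0]
    - [-0.6,0,0,0,0]
    - [-0.6,0,0,0,0]
    - [-0.6,0,0,0,0]

```text
time: 30.58
position: [0.4178, 0.2791, 0.0555]
tool_rot: [-0.031, 0.559, -0.002, 0.829]
ft_force: [-0.4, -0.1, -0.1]
grip_width: 0.047
```

```bash
python3 st.py
```

```text
t 30.58 q [ 0.484  0.705  2.079 -1.43   0.211  0.264] p [0.4178 0.2791 0.0555]
tx [ 0.375 -0.037 -0.926] ty [-0.031  0.998 -0.053] tz [0.926 0.048 0.374] F [-0.4 -0.1 -0.1] w 0.047
```

move_arm:
  commands:
    - [-0.8,-4,0,0,0]
    - [-0.8,-15,0,0,0]
    - [-0.8,-30,0,0,0]
    - [-0.8,-50,0,0,0]
    - [-0.8,-80,0,0,0]
    - [-0.8,-115,0,0,0]
    - [-0.8,-150,0,0,0]
    - [-0.8,-190,0,0,0]

```text
time: 31.25
position: [0.345, 0.2858, 0.2319]
tool_rot: [-0.031, 0.56, -0.002, 0.828]
ft_force: [1.1, -0.4, 0.4]
grip_width: 0.0782
```

```bash
python3 st.py; python3 look2.py c
```

```text
t 31.25 q [ 0.594  0.266  2.05  -0.458  0.574 -0.662] p [0.345  0.2858 0.2319]
tx [ 0.372 -0.038 -0.927] ty [-0.031  0.998 -0.053] tz [0.928 0.048 0.37 ] F [ 1.1 -0.4  0.4] w 0.0782
```

View pics/mc.png

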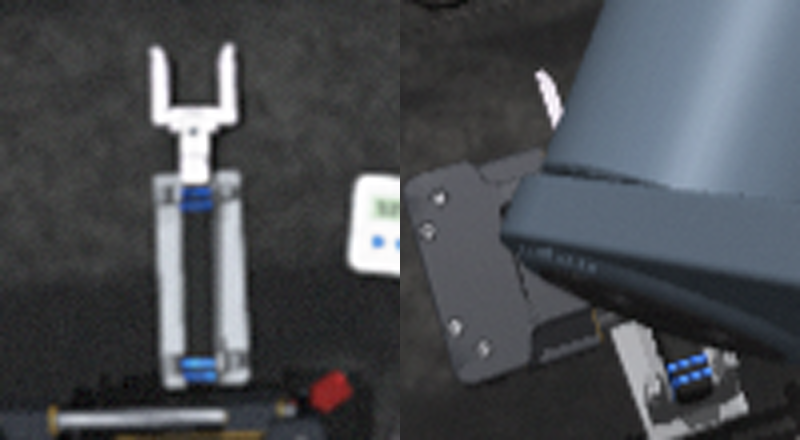

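move_arm:
  commands:
    - [-0.8,-30,-20,-10,0]
    - [-0.8,-60,-50,-20,0]
    - [-0.8,-90,-85,-20,0]
    - [-0.8,-110,-120,-20,0]
    - [-0.8,-110,-150,-20,0]
    - [-0.8,-110,-150,-20,0]

```text
time: 31.85
position: [0.2916, 0.1347, 0.3345]
tool_rot: [-0.029, 0.558, -0.007, 0.829]
ft_force: [-0.9, 0.2, -0.5]
grip_width: 0.0789
```

```bash
python3 st.py; python3 - <<'E'
from rig import robot
import cv2,numpy as np
a=cv2.imread("pics/top0.png")[80:310,220:440]
b=robot.camera("top")["image"][80:310,220:440,::-1]
s=robot.camera("side")["image"][100:330,220:440,::-1]
cv2.imwrite("pics/end.png",np.hstack([cv2.resize(x,None,fx=1.8,fy=1.8,interpolation=cv2.INTER_CUBIC) for x in (a,b)]))
cv2.imwrite("pics/ends.png",cv2.resize(s,None,fx=2.5,fy=2.5,interpolation=cv2.INTER_CUBIC))
E
```

```text
t 31.85 q [ 0.181 -0.182  2.156 -0.155  0.799 -1.334] p [0.2916 0.1347 0.3345]
tx [ 0.378 -0.043 -0.925] ty [-0.02   0.998 -0.055] tz [0.926 0.04  0.376] F [-0.9  0.2 -0.5] w 0.0789
```

View pics/end.png

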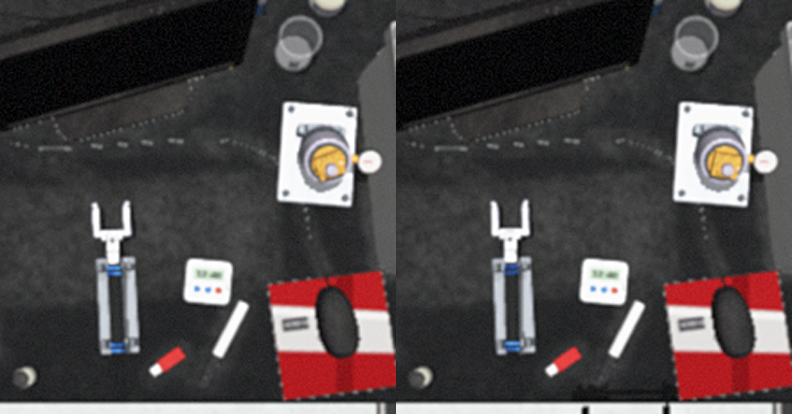

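View pics/ends.png

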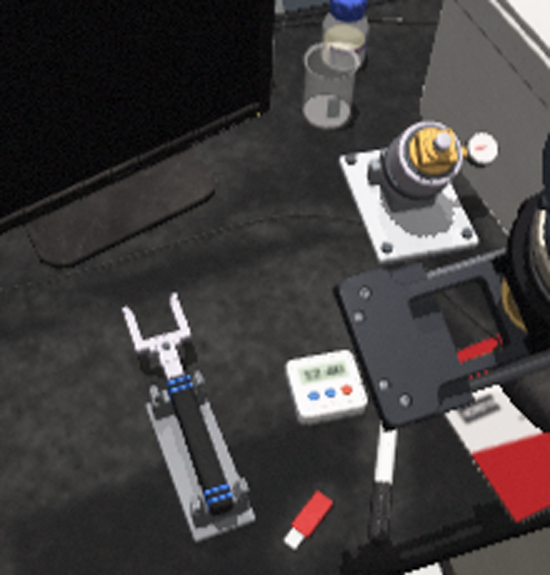

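```bash
python3 -c "
from rig import robot
print(robot.hand_in()); print(robot.get_obs()['time'])"
```

```text
the job is handed in; nothing more can be done
None
the job is handed in; nothing more can be done
```

The nut is tightened and the wrench is back in its rest; the job was handed in at about 32 s of the 67 s allowed. No verdict was reported.

**What I did:** I gripped the wrench from above. The move command cannot tilt the tool, so I pushed against the arm's reach limit until it leaned about 25.5°, within about 3° of square to the nut. I slid the jaw on and turned the nut about 30° clockwise to its stop. After that the handle kept turning while the head stayed put. I then eased it straight, drew it off, and let it settle flat into the saddles with a light grip.

**Last checks:**
- **Nut:** it still shows about 30° of turn after the wrench came off, which puts the rim mark about 10 mm from its start (6 mm needed).
- **Wrench:** it lies straight and seated in both saddles, within about 3 mm and 0.05 rad of where it started.
- **Bystanders and arm:** the bystanders look unmoved, and the gripper is clear of everything.

**Doubts and disagreements:**
- **Hinge bend:** I inferred it rather than measured it. Tool rotation gave about 0.23 rad and the picture about 0.28 rad. Both are between the 0.1 rad needed and the 0.42 rad limit.
- **Break-over force:** the sideways force read about 4–5 N, below the 7 N expected; the rest was probably applied as a twist at the grip.
- **Nut height:** my first estimate was about 7 mm too low. The first slide-on hit something, probably the collar, with about 30 N, so I backed off and raised the wrench.
- **Joint limits:** joints 3 and 4 rested on their range limits at times and read 1–2 mrad past the rounded limits given (0.218 against 0.22, and −1.431 against −1.43). If that counts as passing the range, the run would fail.

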